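# Close the brush-soak tank with its slotted cover and wing nut

### The arm

A 6-joint arm with a two-finger parallel gripper is mounted at the origin on the work surface. World frame = base frame: x ahead of the robot, y to its left, z up, the work surface at z = 0. Lengths are in m, angles in rad, forces in N, time in s.
With the tool pointing down it reaches from about 0.3 to 0.775 m from the base axis. Payload 14.6 kg.
Tool frame: the origin (TCP) lies at the centre of the arm's flange, where the gripper is bolted on; the fingertips stand 173 mm ahead of it and the grasp point (between the pads) lies 155 mm ahead of it; z points along the fingers, x is the direction in which the jaws open and shut, and the axes are right-handed (so a half turn about z gives the same grasp; the last joint's range is limited). The gripper opens to 85 mm and grips with 20 to 120 N. Pads are 22 mm wide; open, the fingers measure 114 mm over their backs; the gripper's body (76 mm by 85 mm) begins 54 mm behind the grasp point. The pads swing forward as they close: fully open they stand 13 mm farther back than shut.
Start: joints at [-1.187, 0.3, 1.521, -0, 1.321, -0.067], TCP at [0.24, -0.495, 0.405] pointing down, gripper open.
Joint ranges: [-3.03, 3.03], [-0.79, 2.21], [0.23, 2.52], [-1.04, 4.18], [0, 3.07], [-2.55, 2.55]. Speed limits (rad/s): [2.22, 2.22, 2.57, 3.14, 3.14, 3.14].

### API

Orientations are given as a unit quaternion [w, x, y, z].
In Python, from rig import robot gives the robot as it stands.
- The arm moves only by the tool servo_tool, never from a script. Its arguments are lists of equal length, an entry for each row: "claw": the finger opening in m, from 0 to 0.0854; "translation": the shift along the tool's x, y, z in m, a list of three; "turn": the turn about the tool's z in rad. A call has exactly 5 rows; each row is the pose to reach, as a shift and turn from the pose measured when the call began, along the tool's axes at that moment; what a row does not reach only later rows make up. A row lasts 1/8 s, in which the tool goes at most 62.5 mm and 10.7 degrees, less where a joint would pass 70% of its speed; a pose out of reach is approached as far as the arm can. A call with a gripper value outside its range is refused whole. The fingers move at their own pace and stop on an object; "force" is the grip in N (left out, the last holds). Time passes only in rows, so rows that repeat a pose let the fingers close, or fill a call up. It gives the time, the measured TCP pose, the force and the opening at its end, in the units of the state.
- robot.sense(): the state, without advancing time (a new reading comes with each control period).
- robot.capture(name): name is "side" or "top" or "wrist"; returns a dict with "image" (480x640x3 uint8, blue, green, red), "fx", "fy", "cx", "cy" (pixels), "pose" (4x4, takes a point from camera to world coordinates). Camera axes: x right, y down, z forward; pixel columns grow to the right and rows downward; lengths in m; the calibration is good to about 2 mm. The wrist camera is an equidistant fisheye: a pixel r from the principal point sees the ray r / f radians off the axis. A picture is of the moment at which its call begins. There is no depth.
- robot.hand_in(): hands the job in, once; it reports no verdict.
The state is a dict: "time_s": time; "joints": joint angles; "qvel": joint speeds; "effort": joint torques, N m; "position": TCP position; "eef_rot": TCP orientation; "ft_force": force on the tool from outside, world axes, zero at the start; "wrist_torque": the same for the moment, N m; "width": finger opening in m.
Only numpy, scipy, OpenCV 4.12 (cv2) and the standard library are available. Lean on these libraries where they do the work, as an engineer would, in place of code of your own. Each camera call takes 0.05 s, during which the arm holds its last target.

### The job

Slide the red slotted cover from the wooden rest, across the gap without letting it sag or tip, onto the steel brush-soak tank until it lies flat and fully home with the brass stud at the end of its slot. Then spin the brass wing nut clockwise down its stud until it is snug on the cover and stays so when let go. Leave the brushes, bottles, tubes and palette knife where they are.

Things in the scene. Friction and masses are not known exactly. Their poses are not given: they have to be found in the camera images.
- tank: fixed open steel tank 150 x 150 mm, rim 70 mm above the table. Origin: centre of its underside, on the stud's axis. The rest stands on its +y side: the cover slides along -y. Blue guide bars along both x sides (inner faces 77.5 mm from the axis, tops 80 mm above the table) keep the cover straight; at the +y side their ends flare outward 14 mm over 33 mm, into the gap
- stud (a point): point at rim height (70 mm above the table) on the axis of the brass stud in the middle of the tank; the stud is fixed, 12 mm across, and ends 106 mm above the table inside the wing nut's closed hub
- wing_nut: brass wing nut, captive on the stud; this body only goes up and down (its turning is nut_turn). Origin: on the axis, at the underside of its flange (34 mm across, 5 mm thick). A closed hub 18 mm across reaches 32 mm above the origin; two opposite round-ended wings, 8 mm thick, reach 36 mm from the axis, from 10 to 32 mm above the origin. Starts 9 to 13.5 mm above the seated cover's top
- nut_turn (a joint): turn of the wing nut in rad; grows clockwise seen from above, and the nut goes down 1.9 mm per rad (12 mm a turn). Starts between 0 and 2; the flange meets a seated cover at about 7.0; snug is 0.1 to 0.5 rad past that, where the resistance rises clearly. Drag about 0.05 N m; it stays where left
- wing_tip (a point): middle of the end of one wing, 36 mm from the stud's axis and 21 mm above the nut's underside
- rest: fixed plywood stand, top 170 (x) x 160 (y) mm and 72 mm above the table (2 mm above the tank's rim). Origin: centre of its underside. Its -y edge faces the tank across a gap of 37 to 53 mm
- cover: loose red plate 150 x 150 x 8 mm, about 0.45 kg, starting on the rest up to 0.1 rad askew. Origin: centre of its underside; the stud's axis lies there when it is fully home. A slot 18 mm wide, open at the -y edge (facing the tank), ends 6 mm past the origin
- lip (a point): middle of the outer face of the cover's upright aluminium lip, 75 mm to +y of the cover's origin and 20 mm above its underside. The lip is 120 mm wide, 5 mm thick, flush with the plate's +y edge and rises to 34 mm above the underside: the place to push
- brush_pot: white ceramic brush pot with brushes standing in it, 72 mm across, 95 mm tall (brushes to about 193 mm). Origin: near the middle of its underside. To be left alone
- brush_can: metal brush can with brushes standing in it, 72 mm across, 95 mm tall (brushes to about 183 mm). Origin: near the middle of its underside. To be left alone
- white_bottle: white plastic bottle with red cap, 70 mm across, 150 mm tall. Origin: near the middle of its underside. To be left alone
- green_bottle: small green glass bottle with yellow label and green cap, 44 mm across, 95 mm tall. Origin: near the middle of its underside. To be left alone
- palette_knife: palette knife 200 mm long lying flat. Origin: near the middle of its underside. To be left alone
- blue_tube: blue paint tube 100 mm long, 32 mm wide, 18 mm high, lying. Origin: near the middle of its underside. To be left alone
- yellow_tube: yellow paint tube 100 mm long, 32 mm wide, 18 mm high, lying. Origin: near the middle of its underside. To be left alone
There are look-alikes about, which are no part of the job. Of the things that look like the cover, the middle-sized one is meant.

How it is judged:
By the outcome, as a careful person would: the job done as asked, in the order asked, and still so for the second after the job is handed in, with the robot touching nothing.
It also fails if it takes over 61 s, if anything falls off the work surface, if the arm or the gripper's body presses on something with over 40 N, if the wrist force passes 120 N, or if a joint passes its speed limit or range.

## Working session

There is one attempt and no reset: what is moved stays moved. The work goes in short steps, Python scripts to look and compute and a tool call to move; the robot and the scene stay as the last step left them, time stands still between calls to the robot, and variables do not carry over. Pictures are saved under pics/ and viewed, and the job is handed in when it is done.

Besides the shell and the picture viewer there is one more tool, called after "Emit:" as name([rows], argument=value, ...), one row to a line, values as JSON. servo_tool: Moves the arm, as the interface text tells. Its arguments: {"type":"object","properties":{"claw":{"type":"array","items":{"type":"number"}},"translation":{"type":"array","items":{"type":"array","items":{"type":"number"}}},"turn":{"type":"array","items":{"type":"number"}},"force":{"type":"number"}},"required":["claw","translation","turn"]}

```bash
ls; mkdir -p pics; python3 - <<'E'
from rig import robot
import cv2
s=robot.sense(); print({k:(v if not hasattr(v,'__len__') else [round(float(x),4) for x in v]) for k,v in s.items()})
for n in ("side","top","wrist"):
    c=robot.capture(n); cv2.imwrite(f"pics/{n}0.png",c["image"]); print(n,c["fx"],c["fy"],c["cx"],c["cy"],c["pose"].tolist() if hasattr(c["pose"],'tolist') else c["pose"])
E
```

```text
pics
{'time_s': 0.0, 'joints': [-1.1866, 0.3005, 1.5216, 0.0, 1.3207, -0.0666], 'qvel': [0.0003, 0.0011, 0.0007, 0.0006, 0.0009, -0.0004], 'effort': [0.0022, -54.3497, -36.1786, 0.0, 0.0041, 0.0], 'position': [0.2396, -0.495, 0.4041], 'eef_rot': [-0.0003, 0.8473, -0.5312, -0.0005], 'ft_force': [-0.2549, -0.1521, 0.3195], 'wrist_torque': [0.021, -0.0028, 0.0067], 'width': 0.08540889318795963}
side 613.6286141797071 613.6286141797071 322.4891433200559 243.31276166427247 [[0.8164150745707874, -0.42264493143126897, 0.39349420319622697, -0.09199650305406629], [-0.5773341983429471, -0.58286399305588, 0.57179960565102, -0.8943894008502554], [-0.012314602603507434, -0.6940034780420148, -0.7198663230269245, 1.1889351064011702], [0.0, 0.0, 0.0, 1.0]]
top 610.5081654228144 610.5081654228144 326.32844898900896 239.86234500756672 [[0.015611311428676698, -0.9918363977773014, 0.12655768249941873, 0.25600226704224704], [-0.9996593224176588, -0.018130233145067322, -0.018775882125016064, -0.0003804825552440245], [0.02091712358198103, -0.1262214509909164, -0.9917815380671309, 1.7591081205040664], [0.0, 0.0, 0.0, 1.0]]
wrist 371.64829954431775 371.64829954431775 322.25029387491054 237.88780436163688 [[0.4351725296370657, -0.8653847804066779, -0.2484633801785693, 0.3027844340613605], [-0.9003469585093448, -0.4184188264581067, -0.1195869556782442, -0.46418933221731795], [-0.00047302457301088126, 0.2757442066588235, -0.9612309341369776, 0.3731971831590635], [0.0, 0.0, 0.0, 1.0]]
```

View pics/side0.png

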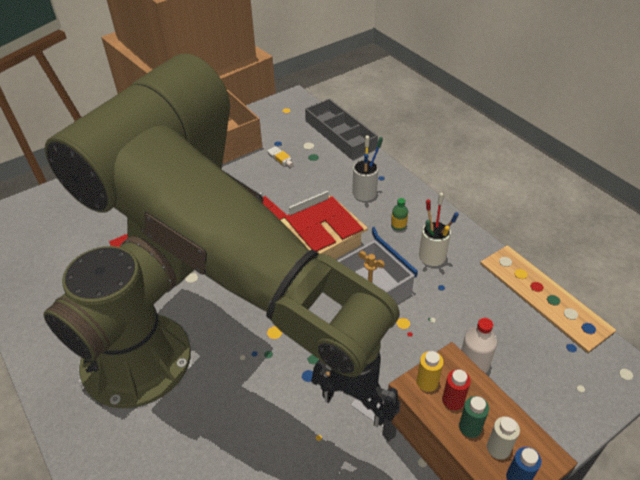

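View pics/top0.png

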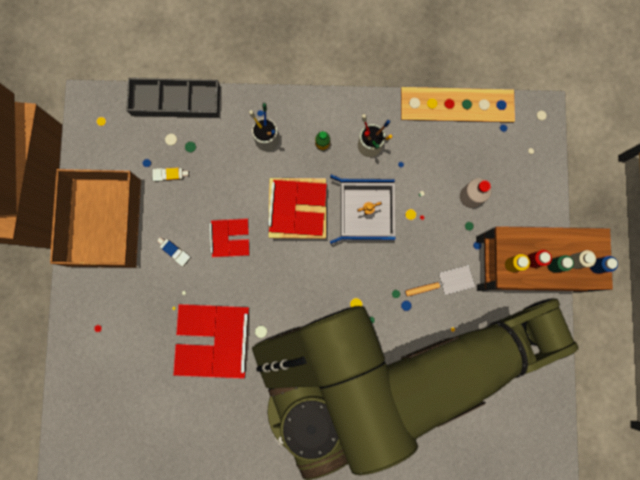

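View pics/wrist0.png

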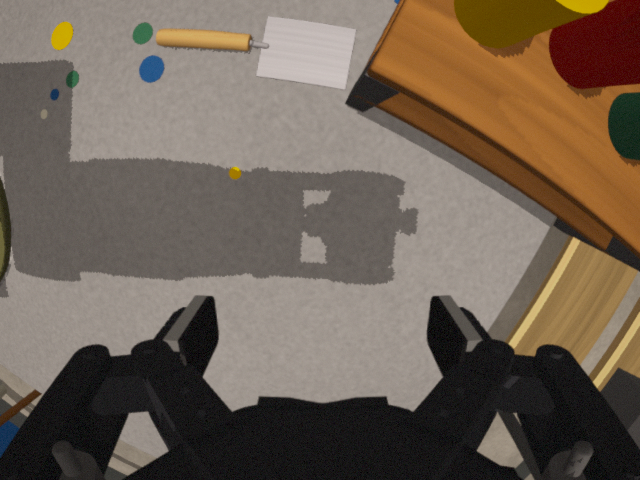

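Three things look like the cover in the top view: a small plate at (230,238), a medium one on the wooden rest at (298,208) and a large one at (211,341). I choose the medium one on the rest; next is a close crop to check it.

```bash
python3 - <<'E'
import cv2
i=cv2.imread("pics/top0.png"); cv2.imwrite("pics/topcrop.png",cv2.resize(i[165:255,255:410],None,fx=5,fy=5,interpolation=cv2.INTER_CUBIC))
i=cv2.imread("pics/side0.png"); cv2.imwrite("pics/sidecrop.png",cv2.resize(i[180:310,250:430],None,fx=4,fy=4,interpolation=cv2.INTER_CUBIC))
E
```

```text
(no output)
```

View pics/topcrop.png

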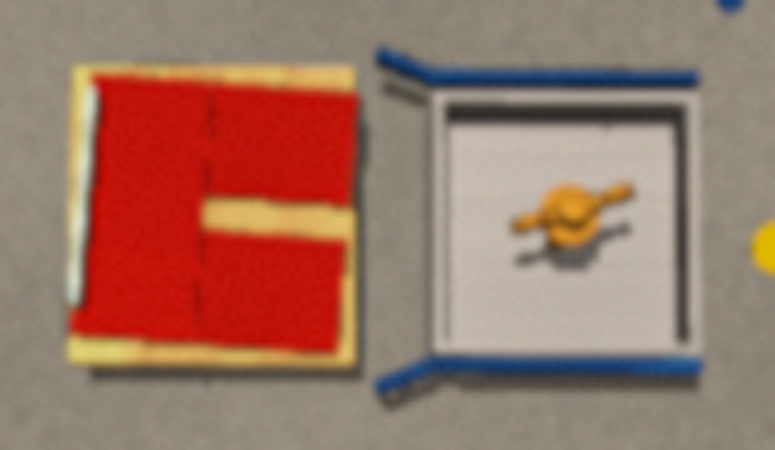

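View pics/sidecrop.png

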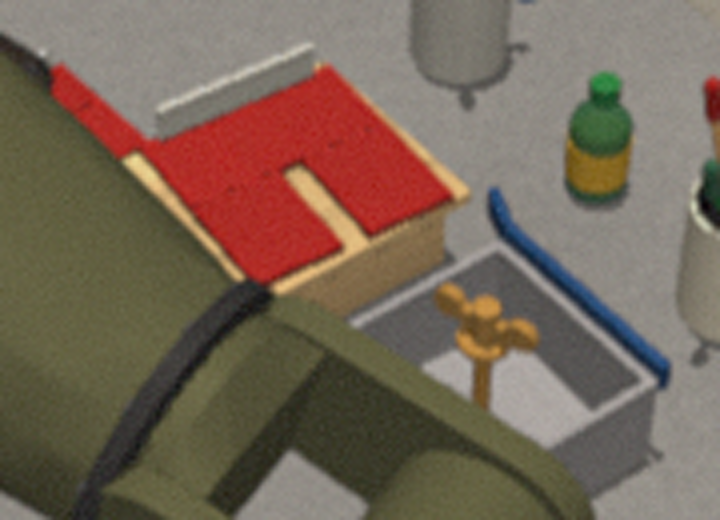

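The crop shows the right item: red plate on the rest (top ~ (298,208)), a little askew, aluminium lip on its left (+y) side, slot open toward the tank, nut at ~(369,208). Measuring now.

```bash
cat > h.py <<'E'
import cv2, numpy as np
from rig import robot
def ray(c,px):
    px=np.atleast_2d(np.asarray(px,float)); P=np.array(c["pose"])
    x=(px[:,0]-c["cx"])/c["fx"]; y=(px[:,1]-c["cy"])/c["fy"]
    if c.get("fish"):
        r=np.hypot(x,y); s=np.where(r>1e-9,np.sin(r)/np.maximum(r,1e-9),1); d=np.c_[x*s,y*s,np.cos(r)]
    else: d=np.c_[x,y,np.ones_like(x)]
    return P[:3,3], d@P[:3,:3].T
def onz(c,px,z):
    o,d=ray(c,px); return o+d*((z-o[2])/d[:,2])[:,None]
def cap(n,save=None):
    c=robot.capture(n); c["fish"]=(n=="wrist")
    if save: cv2.imwrite(f"pics/{save}.png",c["image"])
    return c
def masks(img):
    h=cv2.cvtColor(img,cv2.COLOR_BGR2HSV)
    red=cv2.inRange(h,(0,170,90),(5,255,255))|cv2.inRange(h,(174,170,90),(180,255,255))
    blue=cv2.inRange(h,(100,120,40),(125,255,255))
    org=cv2.inRange(h,(8,150,110),(20,255,255))
    return red,blue,org
def big(m,roi,n=1):
    mm=np.zeros_like(m); x0,y0,x1,y1=roi; mm[y0:y1,x0:x1]=m[y0:y1,x0:x1]
    cs,_=cv2.findContours(mm,cv2.RETR_EXTERNAL,cv2.CHAIN_APPROX_NONE)
    return sorted(cs,key=cv2.contourArea,reverse=True)[:n]
E
python3 - <<'E'
from h import *
c=cap("top"); r,b,o=masks(c["image"])
k=big(r,(255,165,335,250))[0]; print(cv2.contourArea(k))
p=onz(c,k[:,0,:],0.080)[:,:2]; R=cv2.minAreaRect((p*1000).astype(np.float32)); print("cover",R, (cv2.boxPoints(R)).round(1).tolist())
for k in big(b,(325,165,410,250),4):
    p=onz(c,k[:,0,:],0.080)[:,:2]*1000; R=cv2.minAreaRect(p.astype(np.float32)); print("blue",cv2.contourArea(k),R,p.min(0),p.max(0))
    # straight part line
    q=p[(p[:,1]<p[:,1].min()+120)]; v=cv2.fitLine(q.astype(np.float32),2,0,.01,.01).ravel(); print(v, q.min(0),q.max(0))
k=big(o,(345,190,395,225))[0]
p=onz(c,k[:,0,:],0.115)[:,:2]*1000; R=cv2.minAreaRect(p.astype(np.float32)); print("nut",R,cv2.boxPoints(R).round(1).tolist())
# rest: yellowish
h=cv2.cvtColor(c["image"],cv2.COLOR_BGR2HSV); w=cv2.inRange(h,(14,60,120),(30,255,255))
ys,xs=np.nonzero((w|r)[165:250,262:335]); p=onz(c,np.c_[xs+262,ys+165],0.072)[:,:2]*1000
R=cv2.minAreaRect(p.astype(np.float32)); print("rest",R)
E
```

```text
2276.5
cover ((560.6737060546875, 48.96750259399414), (149.2500762939453, 145.5134735107422), 86.49476623535156) [[483.5, -21.100000381469727], [628.7000122070312, -30.0], [637.9000244140625, 119.0], [492.6000061035156, 127.9000015258789]]
blue 107.0 ((476.74908447265625, -132.49273681640625), (12.9880952835083, 175.82156372070312), 3.925239324569702) [ 464.53058459 -220.27273749] [481.73214969 -45.17270423]
[ 1.4890911e-02 -9.9988914e-01  4.7798840e+02 -1.6040279e+02] [ 474.08474641 -220.27273749] [ 481.73214969 -100.56397704]
blue 75.5 ((641.40771484375, -129.43026733398438), (175.2754669189453, 15.294266700744629), 86.39009094238281) [ 637.62273714 -217.19509973] [654.38111237 -42.43317003]
[ 2.0392749e-02 -9.9979204e-01  6.4089105e+02 -1.5800844e+02] [ 638.25223002 -217.19509973] [643.53336911 -98.86592692]
blue 2.0 ((685.77587890625, -238.37615966796875), (2.8917696475982666, 8.497450828552246), 1.198909044265747) [ 684.29952896 -242.59371281] [ 687.31034303 -234.09812737]
[ 2.7962809e-02 -9.9960899e-01  6.8625732e+02 -2.3834602e+02] [ 684.29952896 -242.59371281] [ 687.31034303 -234.09812737]
nut ((555.8693237304688, -147.04180908203125), (27.782541275024414, 60.597347259521484), 1.121331810951233) [[541.4000244140625, -117.0], [542.5999755859375, -177.60000610351562], [570.4000244140625, -177.10000610351562], [569.2000122070312, -116.5]]
rest ((561.8320922851562, 51.48994445800781), (173.6659698486328, 163.36019897460938), 1.0509363412857056)
```

```bash
cat >> h.py <<'E'
from scipy.spatial.transform import Rotation as Ro
def st():
    s=robot.sense(); w,x,y,z=s["eef_rot"]; R=Ro.from_quat([x,y,z,w]).as_matrix()
    hd=np.arctan2(R[1,0],R[0,0]); return s,R,hd
def plan(x,y,z,hdg):
    s,R,hd=st(); d=R.T@(np.array([x,y,z])-np.array(s["position"]))
    t=(hd-hdg+np.pi)%(2*np.pi)-np.pi
    print("t",round(s["time_s"],2),"pos",np.round(s["position"],4),"hd",round(hd,3),"j6",round(s["joints"][5],3),"F",np.round(s["ft_force"],1),"Tz",round(s["wrist_torque"][2],3),"w",round(s["width"],4))
    print("shift",np.round(d,4).tolist(),"turn",round(t,3))
E
python3 -c "
from h import *
plan(.53,.06,.40,-1.6)"
```

```text
t 0.2 pos [ 0.2396 -0.495   0.4044] hd -1.12 j6 -0.067 F [ 0.2  0.2 -0.1] Tz -0.003 w 0.0858
shift [-0.3731, -0.5032, 0.0046] turn 0.48
```

Emit:
servo_tool([
  [-0.037,-0.05,0],
  [-0.074,-0.1,0],
  [-0.111,-0.15,0],
  [-0.148,-0.2,0],
  [-0.185,-0.25,0],
], claw=[0.04,0.04,0.04,0.04,0.04], turn=[0.09,0.18,0.27,0.36,0.45], force=60)

```text
time_s: 0.82
position: [0.3845, -0.2177, 0.4046]
eef_rot: [0.0, -0.706, 0.708, 0.0]
ft_force: [1.4, -0.6, 0.7]
width: 0.0401
```

```bash
python3 -c "
from h import *
plan(.53,.06,.40,-1.6)"
```

```text
t 0.82 pos [ 0.3845 -0.2177  0.4046] hd -1.573 j6 0.975 F [ 1.4 -0.6  0.7] Tz -0.004 w 0.0401
shift [-0.278, -0.1448, 0.0047] turn 0.027
```

Emit:
servo_tool([
  [-0.055,-0.029,0],
  [-0.11,-0.058,0],
  [-0.165,-0.087,0],
  [-0.22,-0.116,0],
  [-0.275,-0.145,0],
], claw=[0.04,0.04,0.04,0.04,0.04], turn=[0.03,0.03,0.03,0.03,0.03])

```text
time_s: 1.45
position: [0.5307, 0.0588, 0.4048]
eef_rot: [0.0, -0.696, 0.718, 0.0]
ft_force: [0.9, -1.2, 0.8]
width: 0.0398
```

```bash
python3 -c "
from h import *
plan(.53,.06,.40,-1.6)
cap('wrist','w1')"
```

```text
t 1.45 pos [0.5307 0.0588 0.4048] hd -1.603 j6 1.645 F [ 0.9 -1.2  0.8] Tz -0.006 w 0.0398
shift [-0.0012, 0.0007, 0.0048] turn -0.003
```

View pics/w1.png

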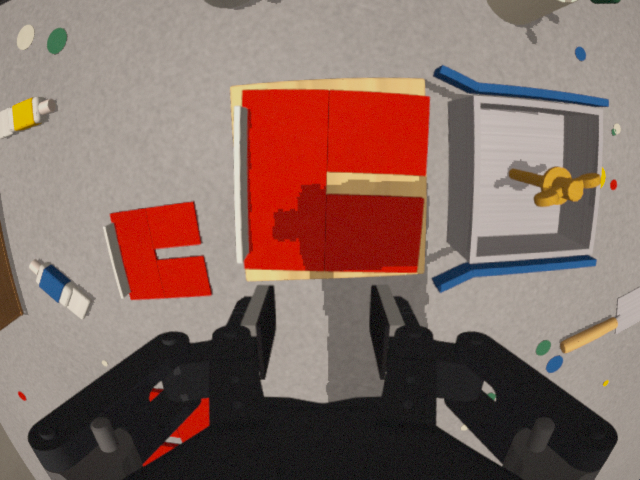

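The wrist view shows the cover (corners ~(243,90),(429,96),(418,272),(247,270)), lip at x≈239, tank (455–605, 95–260) and the nut at ~(562,185), wings near-along image x.

```bash
cat >m1.py <<'E'
from h import *
import sys
c=cap("wrist"); img=c["image"]
h=cv2.cvtColor(img,cv2.COLOR_BGR2HSV)
def refine(seg,z,name):pass
red=cv2.inRange(h,(0,170,60),(6,255,255))|cv2.inRange(h,(174,170,60),(180,255,255))
k=big(red,(228,70,445,285))[0]
p=onz(c,k[:,0,:],0.080)[:,:2]*1000
R=cv2.minAreaRect(p.astype(np.float32)); print("red",np.round(R[0],1),np.round(R[1],1),R[2],cv2.boxPoints(R).round(1).tolist())
# slot edges: contour points inside
ctr=np.array(R[0])
q=p[(abs(p[:,0]-ctr[0])<25)&(p[:,1]>-18)&(p[:,1]<35)]
for sgn in (1,-1):
    s=q[(q[:,0]-np.median(q[:,0]))*sgn>3]
    if len(s)>5:
        v=cv2.fitLine(s.astype(np.float32),cv2.DIST_HUBER,0,.01,.01).ravel(); print("slot edge",v.round(3),len(s))
# lip: greyish-white region
g=cv2.inRange(h,(0,0,120),(180,70,255)); k=big(g,(230,95,250,270))[0]
p=onz(c,k[:,0,:],0.106)[:,:2]*1000; R=cv2.minAreaRect(p.astype(np.float32)); print("lip",np.round(R[0],1),np.round(R[1],1),R[2],cv2.boxPoints(R).round(1).tolist())
b=cv2.inRange(h,(100,120,40),(125,255,255))
for k in big(b,(430,60,615,295),2):
    p=onz(c,k[:,0,:],0.080)[:,:2]*1000; y1=p[:,1].min(); 
    q=p[p[:,1]<y1+135]; v=cv2.fitLine(q.astype(np.float32),cv2.DIST_HUBER,0,.01,.01).ravel()
    print("bar",v.round(3),p.min(0).round(1),p.max(0).round(1), "x@-145",(v[2]+(-145-v[3])*v[0]/v[1]).round(1))
o=cv2.inRange(h,(8,150,60),(24,255,255))
k=big(o,(500,150,612,215))[0]; mm=np.zeros(o.shape,np.uint8); cv2.drawContours(mm,[k],-1,255,-1)
cv2.imwrite("pics/nutcrop.png",cv2.resize(img[140:225,490:625],None,fx=5,fy=5,interpolation=cv2.INTER_CUBIC))
E
python3 m1.py
```

```text
red [561.6  48.9] [148.5 148.3] 86.66655731201172 [[483.29998779296875, -20.899999618530273], [631.4000244140625, -29.600000381469727], [640.0, 118.5999984741211], [491.8999938964844, 127.30000305175781]]
slot edge [5.80000e-02 9.98000e-01 5.69302e+02 8.86500e+00] 64
slot edge [6.20000e-02 9.98000e-01 5.49861e+02 3.26100e+00] 64
lip [568.4 125.2] [ 15.7 132.6] 85.69918823242188 [[501.70001220703125, 122.4000015258789], [633.9000244140625, 112.4000015258789], [635.0999755859375, 128.10000610351562], [502.79998779296875, 138.0]]
bar [ 5.80000e-02  9.98000e-01  4.84067e+02 -1.47757e+02] [ 462.9 -222.7] [489.7 -35.9] x@-145 484.2
bar [ 1.00000e-02  1.00000e+00  6.43411e+02 -1.44872e+02] [ 636.5 -220.3] [657.2 -33.9] x@-145 643.4
```

View pics/nutcrop.png

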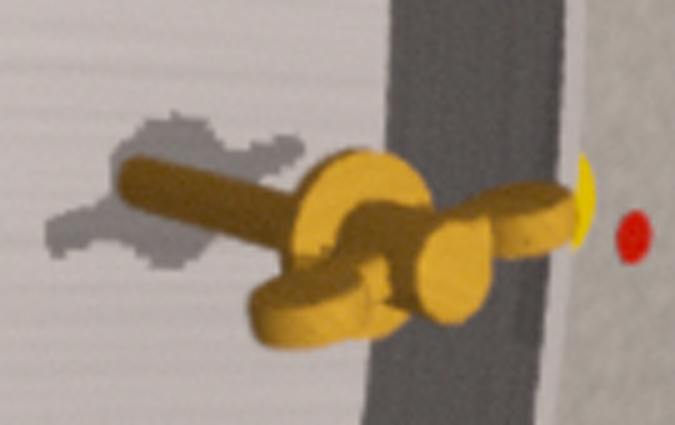

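```bash
python3 - <<'E'
from h import *
t=cap("top"); w=cap("wrist")
# red cover check at various z; hub
o1,d1=ray(t,(369.2,207.0)); 
for z in (.118,.121,.124): print(z, (onz(t,(369.2,207.0),z)*1000).round(1),(onz(w,(581,194.4),z)*1000).round(1))
# stud base at tank floor (approx z~0.003)
print("stud base", onz(w,(490+130/5,140+180/5),0.005)*1000, onz(w,(490+130/5,140+180/5),0.0)*1000)
# tank rim outer corners as picked in wrist pic
for p in ((472,97),(449,97),(603,105),(589,250),(449,254)): print(p,(onz(w,p,.07)*1000).round(1))
cv2.imwrite("pics/tankcrop.png",cv2.resize(w["image"][55:300,425:625],None,fx=3.0,fy=2.4))
E
```

```text
0.118 [[ 558.1 -147.2  118. ]] [[ 558.5 -156.   118. ]]
0.121 [[ 557.5 -146.9  121. ]] [[ 559.  -153.5  121. ]]
0.124 [[ 557.  -146.7  124. ]] [[ 559.5 -151.   124. ]]
stud base [[ 558.75710213 -152.70362237    5.        ]] [[ 558.18750971 -155.55734311    0.        ]]
(472, 97) [[633.5 -70.2  70. ]]
(449, 97) [[632.2 -49.1  70. ]]
(603, 105) [[ 642.  -221.6   70. ]]
(589, 250) [[ 492.2 -218.4   70. ]]
(449, 254) [[495.2 -53.2  70. ]]
```

View pics/tankcrop.png

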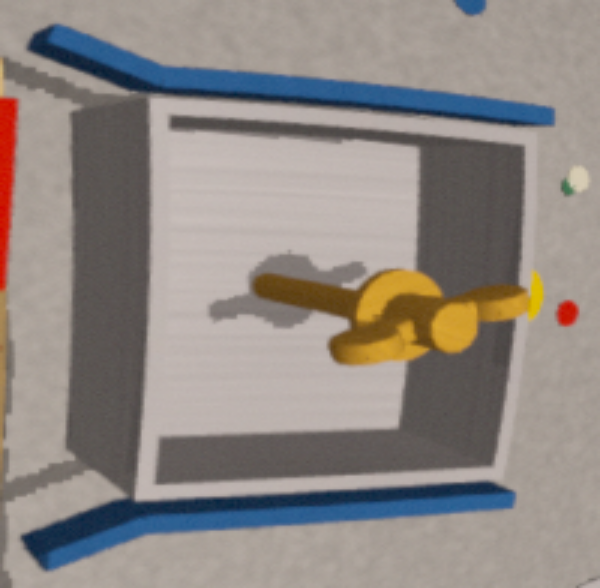

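```bash
python3 -c "
from h import *
plan(.51,-.147,.40,-1.553)"
```

```text
t 1.65 pos [0.5301 0.0575 0.4042] hd -1.601 j6 1.64 F [ 0.3 -0.3  0.5] Tz -0.018 w 0.04
shift [0.205, 0.0139, 0.0042] turn -0.048
```

Emit:
servo_tool([
  [0.05,0.006,0],
  [0.1,0.012,0],
  [0.15,0.018,0],
  [0.2,0.018,0],
  [0.205,0.018,0],
], claw=[0.04,0.04,0.04,0.04,0.04], turn=[-0.05,-0.05,-0.05,-0.05,-0.05])

```text
time_s: 2.28
position: [0.5047, -0.1504, 0.4042]
eef_rot: [0.0, 0.712, -0.702, -0.0]
ft_force: [0.3, 0.8, -0.7]
width: 0.0398
```

```bash
python3 -c "
from h import *
plan(.51,-.147,.40,-1.553)
cap('wrist','w2')"
```

```text
t 2.27 pos [ 0.5047 -0.1504  0.4042] hd -1.556 j6 1.197 F [ 0.3  0.8 -0.7] Tz 0.04 w 0.0398
shift [-0.0033, -0.0053, 0.0042] turn -0.003
```

View pics/w2.png

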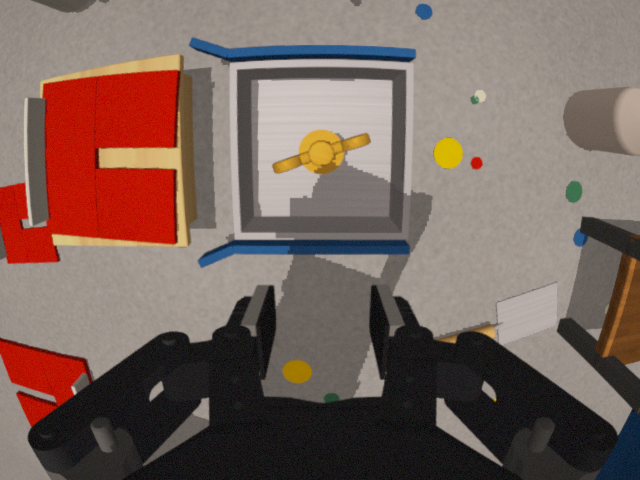

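Now the tank is nearly below the camera: rim corners ~(230,62),(413,61),(408,240),(231,241), hub at (320,153), wing ends at (274,167) and (369,139).

```bash
python3 - <<'E'
from h import *
c=cap("wrist"); img=c["image"]; h=cv2.cvtColor(img,cv2.COLOR_BGR2HSV)
b=cv2.inRange(h,(100,120,40),(125,255,255))
L=[]
for k in big(b,(185,30,425,270),2):
    m=np.zeros(b.shape,np.uint8); cv2.drawContours(m,[k],-1,255,-1)
    pts=k[:,0,:]; s=pts[(pts[:,0]>240)&(pts[:,0]<400)]
    med=np.median(s[:,1])
    for nm,e in (("up",s[s[:,1]<med]),("dn",s[s[:,1]>med])):
        p=onz(c,e,.080)[:,:2]*1000; v=cv2.fitLine(p.astype(np.float32),cv2.DIST_HUBER,0,.01,.01).ravel()
        print(nm,"x@-147",(v[2]+(-147-v[3])*v[0]/v[1]).round(2),"slope",(v[0]/v[1]).round(4))
for p in ((230,62),(413,61),(408,241),(231,242)): print(p,(onz(c,p,.07)*1000).round(1))
for z in (.119,.123): print("hub",z,(onz(c,(320.5,153),z)*1000).round(1))
a=onz(c,(274,167),.115)[0]; d=onz(c,(369,139),.115)[0]; print("tips",a*1000,d*1000,"len",np.hypot(*(a-d)[:2])*1000,"ang",np.arctan2((a-d)[1],(a-d)[0]))
o=cv2.inRange(h,(8,150,60),(24,255,255)); k=big(o,(265,120,380,180))[0]
p=onz(c,k[:,0,:],.115)[:,:2]*1000; R=cv2.minAreaRect(p.astype(np.float32)); print("nut",R)
cv2.imwrite("pics/tank2.png",cv2.resize(img[30:270,185:425],None,fx=2.5,fy=2.5))
E
```

```text
up x@-147 645.71 slope -0.0113
dn x@-147 636.23 slope -0.0095
up x@-147 488.03 slope -0.0149
dn x@-147 477.58 slope -0.0151
(230, 62) [[636.2 -71.7  70. ]]
(413, 61) [[ 639.2 -221.1   70. ]]
(408, 241) [[ 486.2 -223.6   70. ]]
(231, 242) [[483.  -70.1  70. ]]
hub 0.119 [[ 561.9 -147.   119. ]]
hub 0.123 [[ 562.1 -147.   123. ]]
tips [ 551.70479166 -114.70097366  115.        ] [ 572.27749103 -180.26917805  115.        ] len 68.71990530904938 ang 1.8748289550162571
nut ((562.395263671875, -148.23016357421875), (65.33280944824219, 29.43045425415039), 89.08300018310547)
```

View pics/tank2.png

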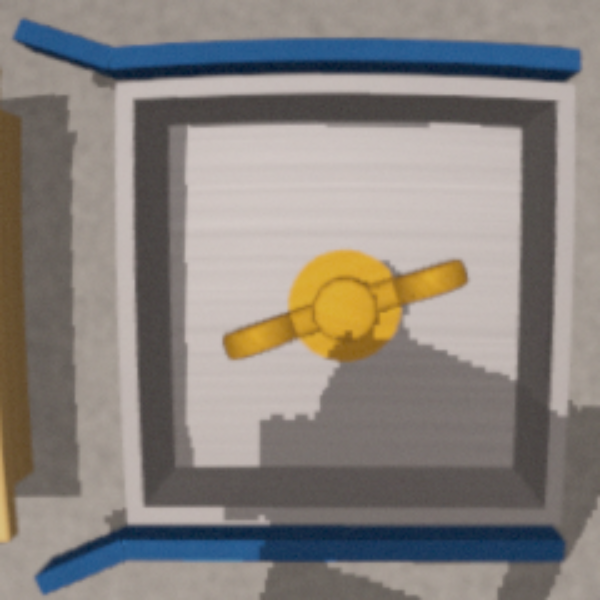

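```bash
python3 -c "
from h import *
plan(.566,.122,.32,-1.631)"
```

```text
t 2.38 pos [ 0.5052 -0.148   0.4042] hd -1.554 j6 1.199 F [0.9 0.1 0.5] Tz 0.029 w 0.0399
shift [-0.2689, -0.0654, 0.0842] turn 0.077
```

Emit:
servo_tool([
  [-0.055,-0.013,0.01],
  [-0.11,-0.026,0.03],
  [-0.165,-0.039,0.05],
  [-0.22,-0.052,0.07],
  [-0.269,-0.065,0.084],
], claw=[0.04,0.04,0.04,0.04,0.04], turn=[0.02,0.04,0.06,0.077,0.077])

```text
time_s: 3.0
position: [0.565, 0.125, 0.3195]
eef_rot: [-0.0, -0.686, 0.728, 0.001]
ft_force: [0.6, -0.6, 0.3]
width: 0.0398
```

```bash
python3 -c "
from h import *
plan(.566,.122,.268,-1.631)"
```

```text
t 3.0 pos [0.565  0.125  0.3195] hd -1.63 j6 1.784 F [ 0.6 -0.6  0.3] Tz 0.01 w 0.0398
shift [0.003, -0.0012, 0.0515] turn 0.001
```

Emit:
servo_tool([
  [0.003,-0.001,0.02],
  [0.003,-0.001,0.035],
  [0.003,-0.001,0.05],
  [0.003,-0.001,0.05],
  [0.003,-0.001,0.05],
], claw=[0.04,0.04,0.04,0.04,0.04], turn=[0,0,0,0,0])

```text
time_s: 3.62
position: [0.5659, 0.1217, 0.2702]
eef_rot: [-0.0, -0.686, 0.728, 0.0]
ft_force: [-0.3, -0.2, -1.0]
width: 0.0403
```

```bash
python3 -c "
from h import *
plan(.566,.122,.268,-1.631)
c=cap('wrist','w3'); d=cap('side'); cv2.imwrite('pics/s3.png',cv2.resize(d['image'][130:310,220:440],None,fx=3.4,fy=3.3))"
```

```text
t 3.62 pos [0.5659 0.1217 0.2702] hd -1.63 j6 1.778 F [-0.3 -0.2 -1. ] Tz 0.025 w 0.0403
shift [-0.0003, -0.0, 0.0022] turn 0.001
```

View pics/w3.png

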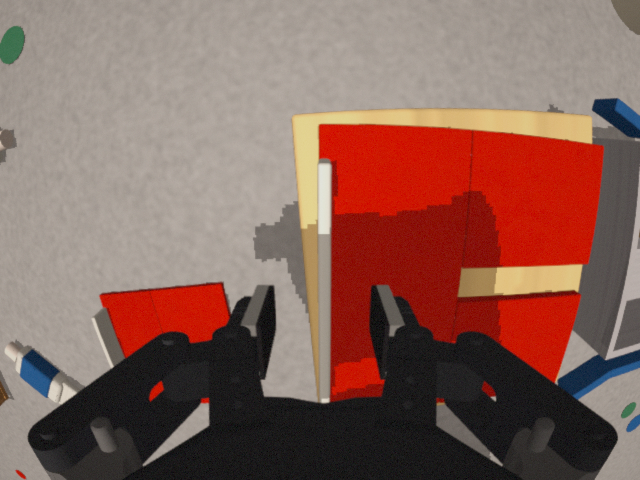

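View pics/s3.png

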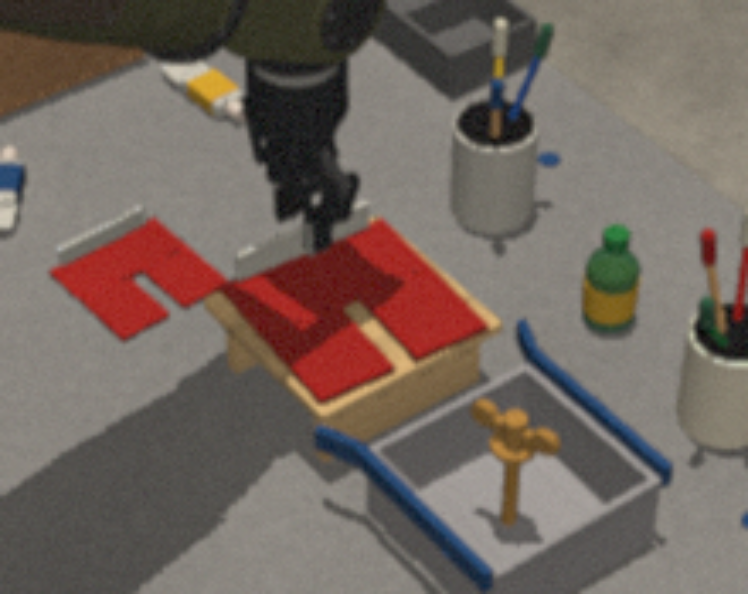

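The wrist view shows the lip (x≈324) midway between the pads (266 and 378) and parallel to them. Closing.

Emit:
servo_tool([
  [0,0,0],
  [0,0,0],
  [0,0,0],
  [0,0,0],
  [0,0,0],
], claw=[0.02,0.01,0,0,0], turn=[0,0,0,0,0], force=60)

```text
time_s: 4.35
position: [0.566, 0.1218, 0.2707]
eef_rot: [0.0, -0.686, 0.728, 0.0]
ft_force: [-0.7, -0.6, 5.5]
width: 0.003
```

```bash
python3 -c "
from h import *
plan(.5617,-.0745,.27,-1.555)
c=cap('wrist','w4'); d=cap('side'); cv2.imwrite('pics/s4.png',cv2.resize(d['image'][130:310,220:440],None,fx=3.4,fy=3.3))"
```

```text
t 4.35 pos [0.566  0.1218 0.2707] hd -1.63 j6 1.778 F [-0.7 -0.6  5.5] Tz 0.028 w 0.003
shift [0.1962, -0.0073, 0.0005] turn -0.075
```

View pics/w4.png

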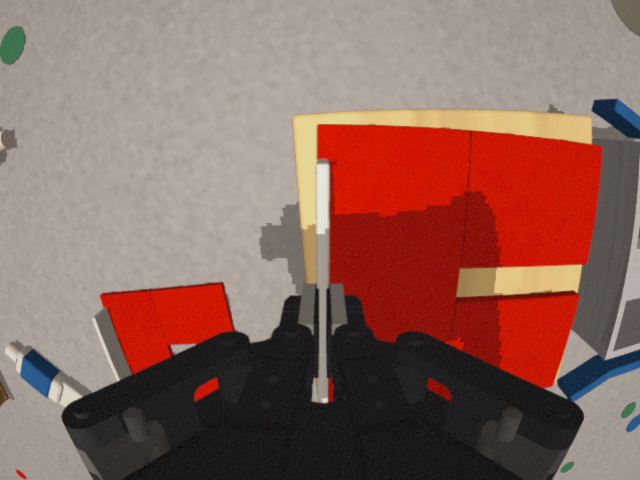

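View pics/s4.png

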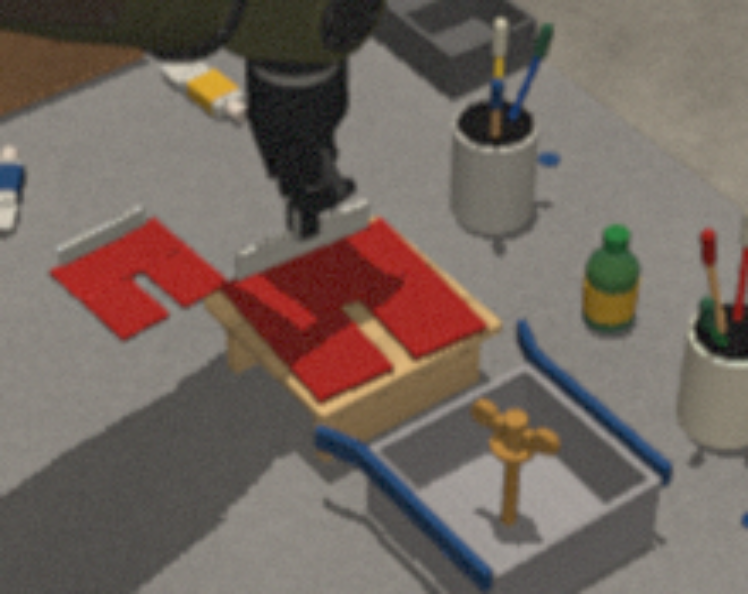

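Gripped with ~9 mm overlap only; I will regrip 12 mm deeper for a firmer hold.

Emit:
servo_tool([
  [0,0,0],
  [0,0,0],
  [0,0,0.008],
  [0,0,0.0125],
  [0,0,0.0125],
], claw=[0.02,0.02,0.02,0.02,0.02], turn=[0,0,0,0,0])

```text
time_s: 5.08
position: [0.5659, 0.1218, 0.2575]
eef_rot: [-0.0, -0.686, 0.728, 0.0]
ft_force: [-0.2, 0.1, -0.5]
width: 0.0204
```

Emit:
servo_tool([
  [0,0,0],
  [0,0,0],
  [0,0,0],
  [0,0,0],
  [0,0,0],
], claw=[0.01,0,0,0,0], turn=[0,0,0,0,0], force=80)

```text
time_s: 5.7
position: [0.5659, 0.1218, 0.2577]
eef_rot: [-0.0, -0.686, 0.728, 0.0]
ft_force: [-0.9, 0.4, 3.1]
width: 0.0029
```

```bash
python3 -c "
from h import *
plan(.5617,-.0745,.2577,-1.555)
c=cap('wrist','w5')"
```

```text
t 5.7 pos [0.5659 0.1218 0.2577] hd -1.63 j6 1.778 F [-0.9  0.4  3.1] Tz 0.02 w 0.0029
shift [0.1962, -0.0074, -0.0001] turn -0.075
```

View pics/w5.png

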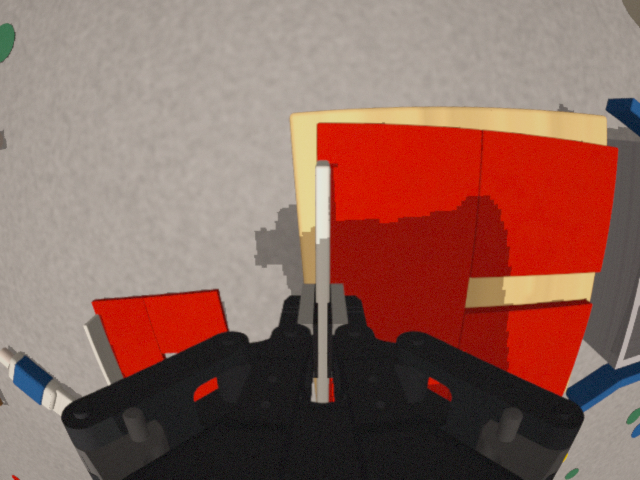

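```bash
python3 -c "
from h import *
plan(.5575,.110,.2577,-1.555)"
```

```text
t 5.75 pos [0.5659 0.1218 0.2577] hd -1.63 j6 1.778 F [-1.4  2.   3.5] Tz -0.032 w 0.0035
shift [0.0123, 0.0077, 0.0] turn -0.075
```

Emit:
servo_tool([
  [0.003,0.002,0],
  [0.006,0.004,0],
  [0.009,0.006,0],
  [0.0123,0.0077,0],
  [0.0123,0.0077,0],
], claw=[0,0,0,0,0], turn=[-0.02,-0.04,-0.06,-0.075,-0.075])

```text
time_s: 6.38
position: [0.5573, 0.1096, 0.2577]
eef_rot: [0.0, 0.713, -0.701, -0.001]
ft_force: [-2.7, -0.3, 3.5]
width: 0.0031
```

```bash
cat > m2.py <<'E'
from h import *
import sys
# cover edges check: x of both side edges near front & slot, vs bars, in wrist view
plan(float(sys.argv[1]),float(sys.argv[2]),float(sys.argv[3]),-1.555)
c=cap('wrist',sys.argv[4])
E
python3 m2.py .5586 .04 .2577 w6
```

```text
t 6.38 pos [0.5573 0.1096 0.2577] hd -1.555 j6 1.684 F [-2.7 -0.3  3.5] Tz 0.106 w 0.0031
shift [0.0697, -0.0002, 0.0] turn 0.0
```

View pics/w6.png

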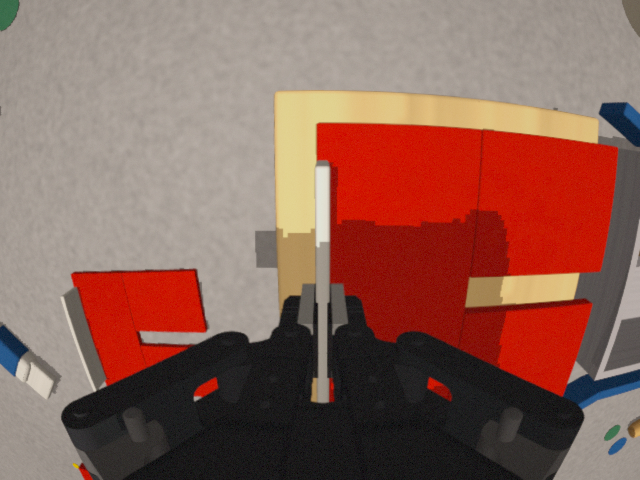

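Cover followed the turn and is parallel to the rest. Check its line-up with the slot in the top view before crossing.

```bash
python3 - <<'E'
from h import *
c=cap("top"); img=c["image"]
cv2.imwrite("pics/t6.png",cv2.resize(img[165:255,255:410],None,fx=5,fy=5,interpolation=cv2.INTER_CUBIC))
w=cap("wrist"); 
# slot corners in wrist: front upper (601,271), front lower(590,301); top-edge corners
for p in ((617,148),(602,271),(590,300),(318,124),(482,130),(468,277),(465,308)): print(p,(onz(w,p,.080)*1000).round(1))
E
```

```text
(617, 148) [[633.7 -35.   80. ]]
(602, 271) [[569.1 -38.2  80. ]]
(590, 300) [[552.5 -34.5  80. ]]
(318, 124) [[631.2 112.7  80. ]]
(482, 130) [[632.7  45.   80. ]]
(468, 277) [[567.9  44.6  80. ]]
(465, 308) [[552.3  43.5  80. ]]
```

View pics/t6.png

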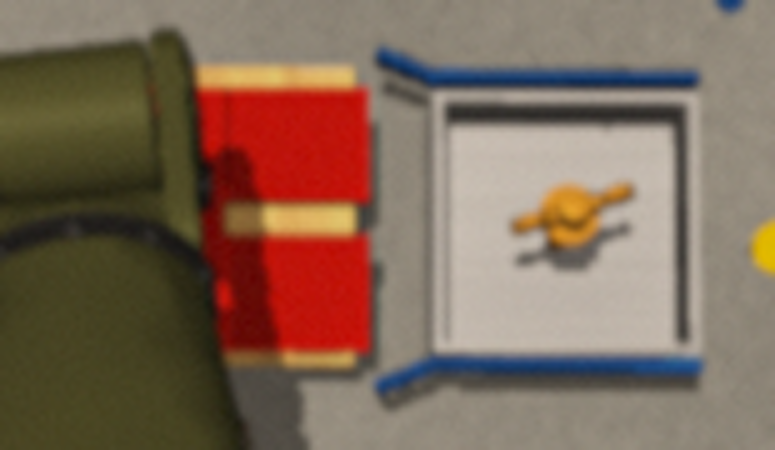

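Emit:
servo_tool([
  [0.012,0,0],
  [0.024,0,0],
  [0.036,0,0],
  [0.048,0,0],
  [0.06,0,0],
], claw=[0,0,0,0,0], turn=[0,0,0,0,0])

```text
time_s: 7.15
position: [0.5584, 0.0488, 0.2577]
eef_rot: [0.001, 0.713, -0.702, -0.0]
ft_force: [0.4, 4.3, 1.7]
width: 0.0029
```

```bash
python3 m2.py .5590 -.02 .2577 w7; python3 - <<'E'
from h import *
c=cap("top"); img=c["image"]
cv2.imwrite("pics/t7.png",cv2.resize(img[165:255,255:410],None,fx=5,fy=5,interpolation=cv2.INTER_CUBIC))
E
```

```text
t 7.15 pos [0.5584 0.0488 0.2577] hd -1.555 j6 1.577 F [0.4 4.3 1.7] Tz -0.004 w 0.0029
shift [0.0688, 0.0004, 0.0001] turn -0.0
```

View pics/w7.png

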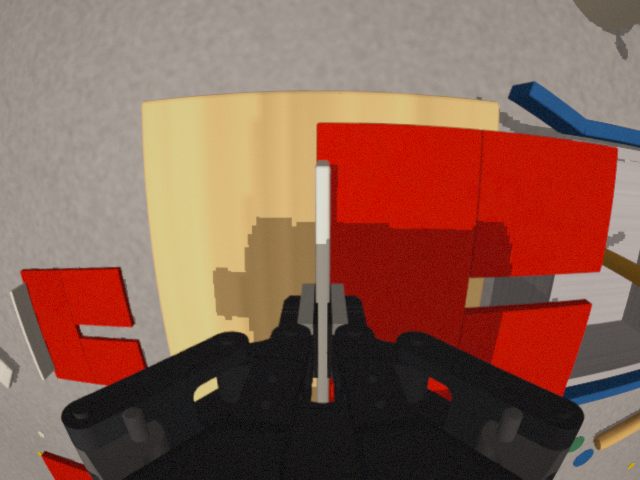

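View pics/t7.png

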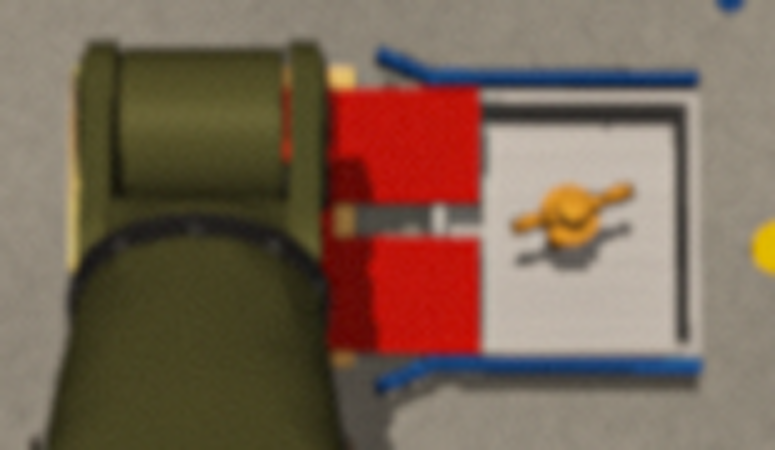

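Emit:
servo_tool([
  [0.013,0.0006,0],
  [0.026,0.0008,0],
  [0.039,0.0008,0],
  [0.052,0.0008,0],
  [0.065,0.0008,0],
], claw=[0,0,0,0,0], turn=[0,0,0,0,0])

```text
time_s: 7.88
position: [0.5585, -0.0176, 0.2579]
eef_rot: [0.001, 0.712, -0.702, -0.0]
ft_force: [0.4, 4.7, 2.0]
width: 0.0032
```

```bash
python3 m2.py .5602 -.0745 .2577 w8; python3 - <<'E'
from h import *
c=cap("top"); img=c["image"]
cv2.imwrite("pics/t8.png",cv2.resize(img[165:255,255:410],None,fx=5,fy=5,interpolation=cv2.INTER_CUBIC))
E
```

```text
t 7.88 pos [ 0.5585 -0.0176  0.2579] hd -1.556 j6 1.46 F [0.4 4.7 2. ] Tz -0.016 w 0.0032
shift [0.0569, -0.0009, 0.0002] turn -0.001
```

View pics/w8.png

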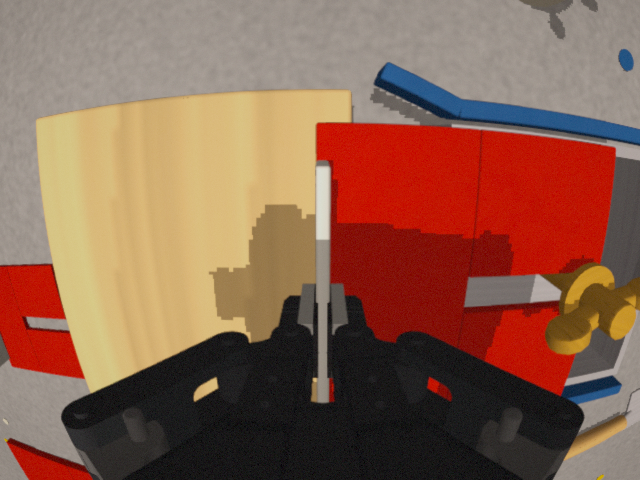

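View pics/t8.png

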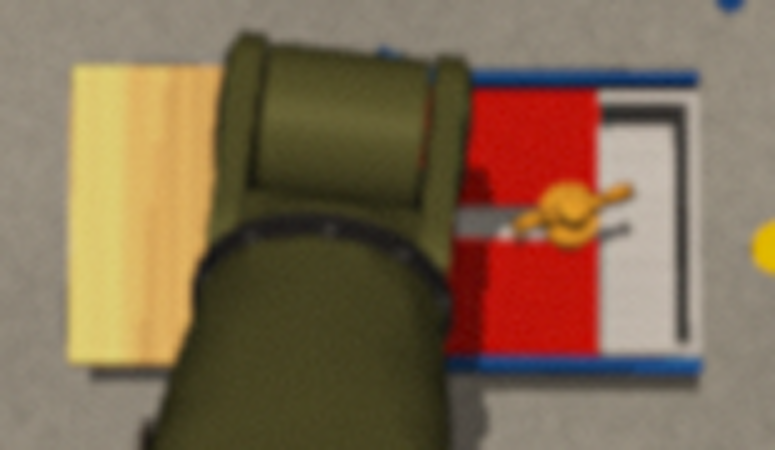

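Emit:
servo_tool([
  [0.012,-0.0004,0],
  [0.024,-0.0008,0],
  [0.034,-0.001,0.001],
  [0.044,-0.001,0.0018],
  [0.048,-0.001,0.0018],
], claw=[0,0,0,0,0], turn=[0,0,0,0,0])

```text
time_s: 8.6
position: [0.5601, -0.067, 0.2559]
eef_rot: [0.001, 0.712, -0.703, 0.0]
ft_force: [0.2, 0.8, -2.5]
width: 0.0033
```

```bash
python3 m2.py .5602 -.0745 .2557 w9; python3 - <<'E'
from h import *
c=cap("top"); img=c["image"]
cv2.imwrite("pics/t9.png",cv2.resize(img[165:255,255:410],None,fx=5,fy=5,interpolation=cv2.INTER_CUBIC))
E
```

```text
t 8.6 pos [ 0.5601 -0.067   0.2559] hd -1.558 j6 1.376 F [ 0.2  0.8 -2.5] Tz -0.003 w 0.0033
shift [0.0075, 0.0, 0.0002] turn -0.003
```

View pics/w9.png

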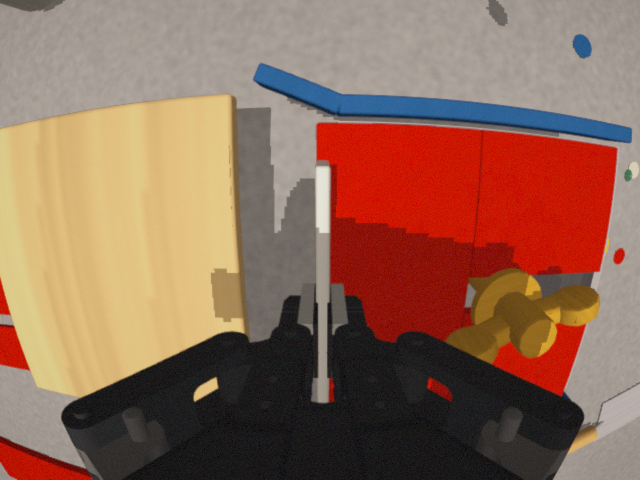

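View pics/t9.png

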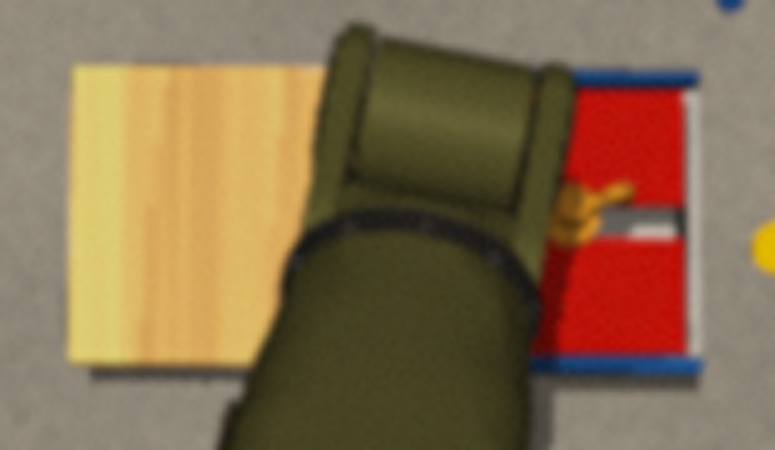

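Emit:
servo_tool([
  [0.003,0,0],
  [0.005,0,0],
  [0.006,0,0],
  [0.007,0,0],
  [0.007,0,0],
], claw=[0,0,0,0,0], turn=[0,0,0,0,0], force=30)

```text
time_s: 9.32
position: [0.5602, -0.0739, 0.256]
eef_rot: [0.002, 0.712, -0.703, 0.0]
ft_force: [0.1, -0.3, -4.0]
width: 0.0033
```

```bash
python3 m2.py .5602 -.0745 .2557 w10
```

```text
t 9.32 pos [ 0.5602 -0.0739  0.256 ] hd -1.558 j6 1.364 F [ 0.1 -0.3 -4. ] Tz 0.065 w 0.0033
shift [0.0006, 0.0, 0.0003] turn -0.003
```

Emit:
servo_tool([
  [0.001,0,0],
  [0.0015,0,0],
  [0.002,0,0],
  [0.0025,0,0],
  [0.003,0,0],
], claw=[0,0,0,0,0], turn=[0,0,0,0,0])

```text
time_s: 10.0
position: [0.5603, -0.0762, 0.256]
eef_rot: [0.001, 0.712, -0.702, -0.0]
ft_force: [-0.8, 11.1, -3.0]
width: 0.0031
```

```bash
python3 m2.py .5602 -.0745 .2557 w11
```

```text
t 10.0 pos [ 0.5603 -0.0762  0.256 ] hd -1.558 j6 1.359 F [-0.8 11.1 -3. ] Tz -0.019 w 0.0031
shift [-0.0017, 0.0, 0.0003] turn -0.003
```

View pics/w11.png

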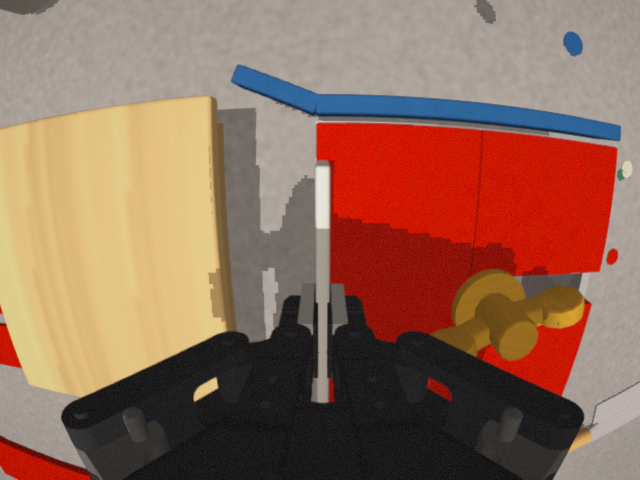

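Emit:
servo_tool([
  [0.0005,0,0],
  [0.001,0,0],
  [0.0015,0,0],
  [0.0015,0,0],
  [0.0015,0,0],
], claw=[0,0,0,0,0], turn=[0,0,0,0,0])

```text
time_s: 10.68
position: [0.5603, -0.0766, 0.256]
eef_rot: [0.0, 0.712, -0.702, -0.001]
ft_force: [-0.7, 12.8, -1.4]
width: 0.0029
```

```bash
python3 m2.py .5602 -.0745 .2557 w12
```

```text
t 10.68 pos [ 0.5603 -0.0766  0.256 ] hd -1.557 j6 1.356 F [-0.7 12.8 -1.4] Tz -0.061 w 0.0029
shift [-0.0021, 0.0001, 0.0003] turn -0.002
```

Firm stop at the stud (force rose, travel stalled). Releasing and backing up.

Emit:
servo_tool([
  [0,0,0],
  [0,0,0],
  [0,0,0],
  [0,0,-0.02],
  [0,0,-0.06],
], claw=[0.025,0.025,0.025,0.025,0.025], turn=[0,0,0,0,0])

```text
time_s: 11.35
position: [0.5602, -0.0769, 0.3156]
eef_rot: [0.001, 0.712, -0.702, -0.002]
ft_force: [-0.1, -1.0, 0.6]
width: 0.0248
```

```bash
python3 m2.py .505 -.148 .36 w13
```

```text
t 11.35 pos [ 0.5602 -0.0769  0.3156] hd -1.558 j6 1.356 F [-0.1 -1.   0.6] Tz -0.002 w 0.0248
shift [0.0703, 0.0564, -0.0443] turn -0.003
```

View pics/w13.png

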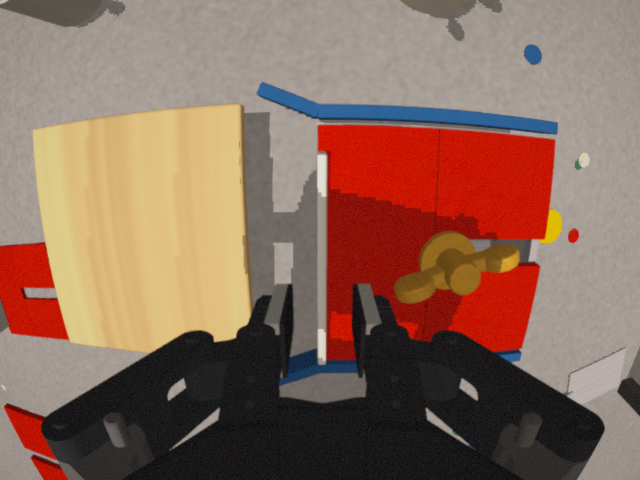

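Emit:
servo_tool([
  [0.015,0.01,-0.02],
  [0.03,0.03,-0.04],
  [0.05,0.045,-0.06],
  [0.07,0.056,-0.07],
  [0.07,0.056,-0.07],
], claw=[0.04,0.04,0.04,0.04,0.04], turn=[0,0,0,0,0])

```text
time_s: 12.02
position: [0.5053, -0.1486, 0.3927]
eef_rot: [-0.001, 0.711, -0.703, 0.002]
ft_force: [-0.0, -0.1, 0.1]
width: 0.0401
```

```bash
cat > m3.py <<'E'
from h import *
import sys
plan(.5617,-.148,.30,-1.555)
c=cap("wrist",sys.argv[1]); img=c["image"]; h=cv2.cvtColor(img,cv2.COLOR_BGR2HSV)
red=cv2.inRange(h,(0,170,60),(6,255,255))|cv2.inRange(h,(174,170,60),(180,255,255))
k=big(red,(180,30,430,275))[0]; p=onz(c,k[:,0,:],.078)[:,:2]*1000
R=cv2.minAreaRect(p.astype(np.float32)); print("red",np.round(R[0],1),np.round(R[1],1),R[2],p.min(0),p.max(0))
cv2.imwrite("pics/%s_c.png"%sys.argv[1],cv2.resize(img[30:270,185:425],None,fx=2.5,fy=2.5))
E
python3 m3.py w14
```

```text
t 12.03 pos [ 0.5053 -0.1486  0.3927] hd -1.559 j6 1.203 F [-0.  -0.1  0.1] Tz -0.041 w 0.0401
shift [-0.0001, -0.0559, 0.093] turn -0.004
red [ 560.8 -148.4] [150.1 148.6] 0.6842073202133179 [ 485.16833059 -223.53287613] [636.54957413 -73.62325497]
```

View pics/w14_c.png

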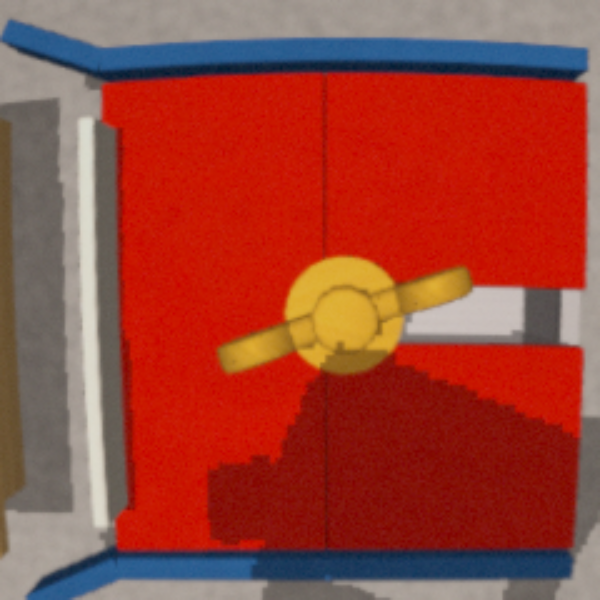

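```bash
python3 - <<'E'
from h import *
c=cap("wrist")
f=lambda x,y:(185+x/2.5,30+y/2.5)
print("seam",onz(c,f(325,316),.078)*1000,"hub",onz(c,f(346,319),.121)*1000,"flange",onz(c,f(345,315),.094)*1000)
a=onz(c,f(221,361),.115)[0];b=onz(c,f(469,279),.115)[0]; print("tips",a*1000,b*1000,"mid",(a+b)*500,np.arctan2(*(a-b)[[1,0]]), np.hypot(*(a-b)[:2])*1000)
t=cap("top"); print("hub top",onz(t,(369.2,207.0),.121)*1000)
s=cap("side"); cv2.imwrite('pics/s14.png',cv2.resize(s['image'][160:320,260:460],None,fx=3.8,fy=3.6))
E
```

```text
seam [[ 560.09018056 -141.86939289   78.        ]] hub [[ 561.76947634 -148.01735688  121.        ]] flange [[ 561.33074507 -147.85959721   94.        ]]
tips [ 550.07219099 -114.8471926   115.        ] [ 572.79746465 -180.36985105  115.        ] mid [ 561.43482782 -147.60852183  115.        ] 1.9046449876729974 69.35168947975475
hub top [[ 557.53904873 -146.94765074  121.        ]]
```

View pics/s14.png

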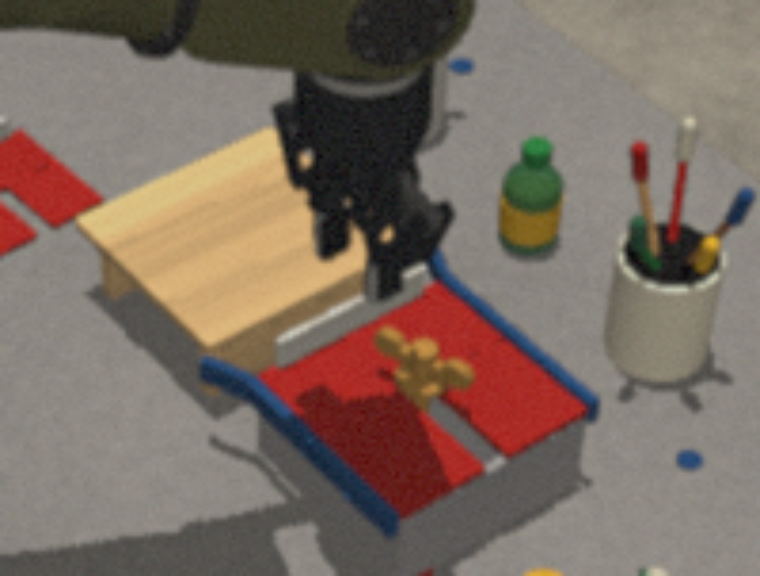

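The cover lies home: seam (slot end, 6 mm past origin) measured at y=-141.9 vs stud axis at -147.9, edges inside the guides, flat in the side view. Now the nut: wings at heading 1.90 rad, axis (561.5,-147.8). I will straddle it with fingers 40 mm apart, beside the wings, and push both wings clockwise.

Emit:
servo_tool([
  [0,-0.02,0],
  [0,-0.04,0.02],
  [0,-0.056,0.04],
  [0,-0.056,0.06],
  [0,-0.056,0.07],
], claw=[0.04,0.04,0.04,0.04,0.04], turn=[-0.18,-0.36,-0.54,-0.72,-0.9])

```text
time_s: 12.85
position: [0.5625, -0.1456, 0.3195]
eef_rot: [-0.0, 0.948, -0.319, 0.0]
ft_force: [-0.3, -0.0, 0.2]
width: 0.0403
```

```bash
python3 -c "
from h import *
plan(.5615,-.1478,.262,-.2)"
```

```text
t 12.85 pos [ 0.5625 -0.1456  0.3195] hd -0.65 j6 0.333 F [-0.3 -0.   0.2] Tz -0.017 w 0.0403
shift [0.0006, 0.0024, 0.0575] turn -0.45
```

Emit:
servo_tool([
  [0.0006,0.0024,0],
  [0.0006,0.0024,0],
  [0.0006,0.0024,0],
  [0.0006,0.0024,0.01],
  [0.0006,0.0024,0.02],
], claw=[0.04,0.04,0.04,0.04,0.04], turn=[-0.18,-0.36,-0.45,-0.45,-0.45])

```text
time_s: 13.48
position: [0.5615, -0.1475, 0.2982]
eef_rot: [-0.0, 0.995, -0.101, -0.0]
ft_force: [0.3, 0.4, -0.3]
width: 0.0398
```

```bash
python3 -c "
from h import *
plan(.5615,-.1478,.262,-.2)
cap('wrist','w15')"
```

```text
t 13.47 pos [ 0.5615 -0.1475  0.2982] hd -0.202 j6 -0.119 F [ 0.3  0.4 -0.3] Tz 0.006 w 0.0398
shift [0.0, 0.0004, 0.0362] turn -0.002
```

View pics/w15.png

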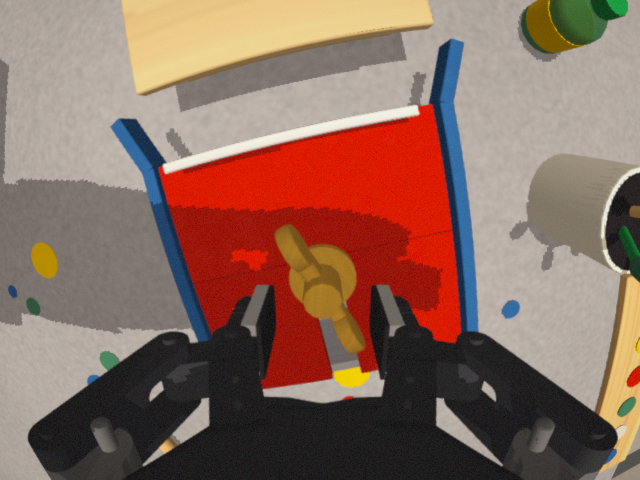

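Hub (323,300) is centred between the pads (266/378), wings clear of both fingers. Descend, then turn.

Emit:
servo_tool([
  [0,0,0.012],
  [0,0,0.024],
  [0,0,0.036],
  [0,0,0.036],
  [0,0,0.036],
], claw=[0.04,0.04,0.04,0.04,0.04], turn=[0,0,0,0,0.15])

```text
time_s: 14.15
position: [0.5613, -0.1475, 0.261]
eef_rot: [-0.001, 0.984, -0.176, -0.001]
ft_force: [0.0, -0.7, -0.6]
width: 0.0399
```

Emit:
servo_tool([
  [0,0,0],
  [0,0,0],
  [0,0,0],
  [0,0,0],
  [0,0,0],
], claw=[0.04,0.04,0.04,0.04,0.04], turn=[0.16,0.32,0.48,0.64,0.8])

```text
time_s: 14.78
position: [0.5615, -0.1476, 0.2614]
eef_rot: [-0.0, 0.837, -0.548, -0.001]
ft_force: [3.0, -0.0, -3.0]
width: 0.0402
```

```bash
python3 -c "
from h import *
plan(.5615,-.1478,.262,-2.7)
cap('wrist','w16')"
```

```text
t 14.78 pos [ 0.5615 -0.1476  0.2614] hd -1.16 j6 0.839 F [ 3. -0. -3.] Tz 0.069 w 0.0402
shift [0.0002, 0.0001, -0.0006] turn 1.54
```

View pics/w16.png

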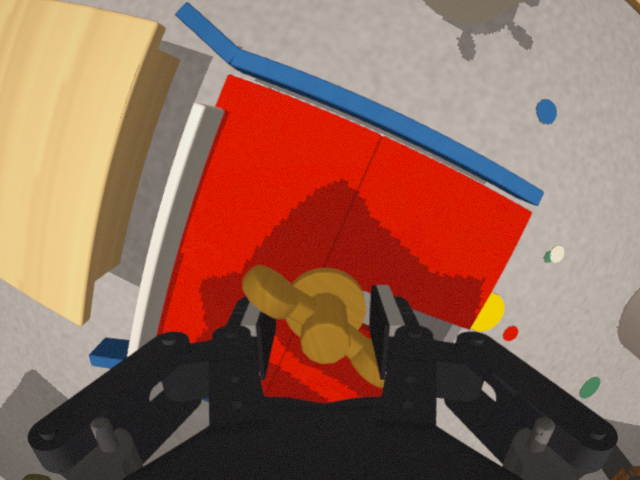

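Fingers are on the wings and the nut is turning (torque 0.07 N·m, as the drag says). Continue.

Emit:
servo_tool([
  [0,0,0],
  [0,0,0],
  [0,0,0],
  [0,0,0],
  [0,0,0],
], claw=[0.04,0.04,0.04,0.04,0.04], turn=[0.17,0.34,0.51,0.68,0.85])

```text
time_s: 15.45
position: [0.5616, -0.1477, 0.2617]
eef_rot: [0.0, -0.532, 0.847, 0.0]
ft_force: [2.0, -2.0, -1.3]
width: 0.0403
```

Emit:
servo_tool([
  [0,0,0],
  [0,0,0],
  [0,0,0],
  [0,0,0],
  [0,0,0],
], claw=[0.04,0.04,0.04,0.04,0.04], turn=[0.17,0.34,0.5,0.65,0.75])

```text
time_s: 16.08
position: [0.5617, -0.148, 0.2619]
eef_rot: [0.0, -0.184, 0.983, 0.0]
ft_force: [-0.4, -2.7, -2.1]
width: 0.04
```

```bash
python3 -c "
from h import *
plan(.5615,-.1478,.262,-2.7)
cap('wrist','w17')"
```

```text
t 16.07 pos [ 0.5617 -0.148   0.2619] hd -2.772 j6 2.451 F [-0.4 -2.7 -2.1] Tz 0.041 w 0.04
shift [0.0001, 0.0002, -0.0001] turn -0.072
```

View pics/w17.png

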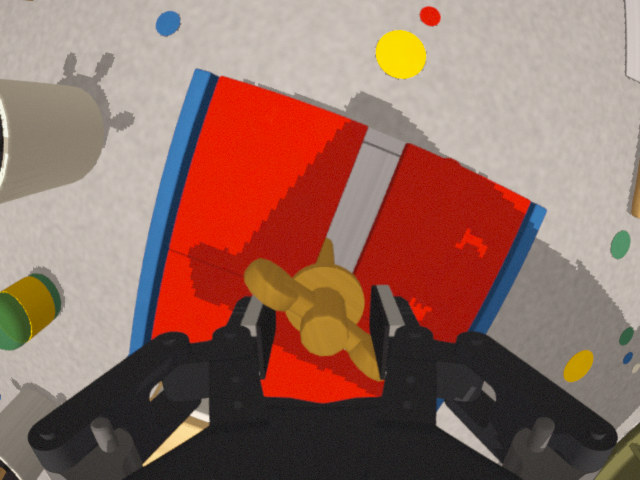

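Stroke 1 done (nut followed, same lag). Raise and re-index half a turn back.

Emit:
servo_tool([
  [0,0,-0.02],
  [0,0,-0.04],
  [0,0,-0.04],
  [0,0,-0.04],
  [0,0,-0.04],
], claw=[0.04,0.04,0.04,0.04,0.04], turn=[-0.18,-0.36,-0.54,-0.72,-0.9])

```text
time_s: 16.75
position: [0.5617, -0.1479, 0.3024]
eef_rot: [0.0, -0.595, 0.803, -0.0]
ft_force: [-1.3, 0.3, 0.9]
width: 0.0399
```

Emit:
servo_tool([
  [0,0,0],
  [0,0,0],
  [0,0,0],
  [0,0,0],
  [0,0,0],
], claw=[0.04,0.04,0.04,0.04,0.04], turn=[-0.18,-0.36,-0.54,-0.72,-0.9])

```text
time_s: 17.38
position: [0.5617, -0.1479, 0.3028]
eef_rot: [-0.0, 0.888, -0.46, 0.001]
ft_force: [-0.4, 0.5, -0.0]
width: 0.0399
```

Emit:
servo_tool([
  [0,0,0],
  [0,0,0],
  [0,0,0],
  [0,0,0],
  [0,0,0],
], claw=[0.04,0.04,0.04,0.04,0.04], turn=[-0.18,-0.36,-0.54,-0.72,-0.9])

```text
time_s: 18.0
position: [0.5617, -0.1479, 0.3032]
eef_rot: [0.0, 1.0, -0.023, 0.001]
ft_force: [-0.2, -0.4, 0.7]
width: 0.0401
```

```bash
python3 -c "
from h import *
plan(.5615,-.1478,.260,.7)
cap('wrist','w18')"
```

```text
t 18.0 pos [ 0.5617 -0.1479  0.3032] hd -0.046 j6 -0.275 F [-0.2 -0.4  0.7] Tz 0.001 w 0.0401
shift [-0.0003, -0.0001, 0.0432] turn -0.746
```

View pics/w18.png

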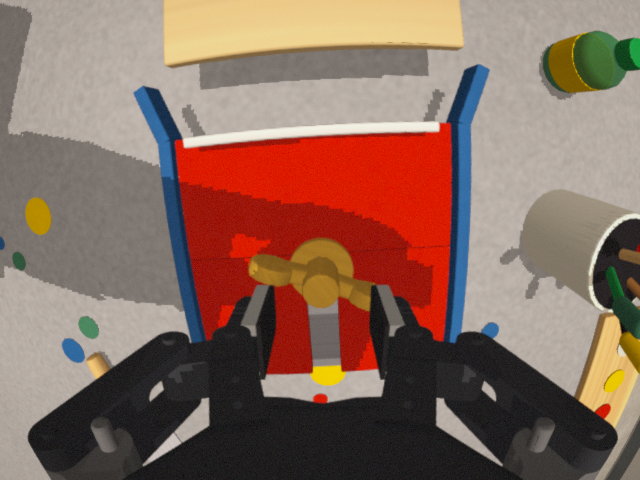

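Emit:
servo_tool([
  [0,0,0],
  [0,0,0],
  [0,0,0],
  [0,0,0],
  [0,0,0],
], claw=[0.04,0.04,0.04,0.04,0.04], turn=[-0.18,-0.36,-0.54,-0.72,-0.87])

```text
time_s: 18.68
position: [0.5618, -0.1479, 0.3034]
eef_rot: [0.001, 0.913, 0.407, 0.001]
ft_force: [-0.2, -0.3, 0.7]
width: 0.04
```

Emit:
servo_tool([
  [0,0,0.005],
  [0,0,0.025],
  [0,0,0.043],
  [0,0,0.043],
  [0,0,0.043],
], claw=[0.04,0.04,0.04,0.04,0.04], turn=[0,0,0,0,0.15])

```text
time_s: 19.3
position: [0.562, -0.1479, 0.2608]
eef_rot: [0.001, 0.942, 0.336, 0.001]
ft_force: [0.4, -0.1, 0.7]
width: 0.0399
```

```bash
python3 -c "
from h import *
plan(.5617,-.1479,.260,.7)
cap('wrist','w19')"
```

```text
t 19.3 pos [ 0.562  -0.1479  0.2608] hd 0.684 j6 -1.005 F [ 0.4 -0.1  0.7] Tz 0.029 w 0.0399
shift [-0.0002, -0.0002, 0.0008] turn -0.016
```

View pics/w19.png

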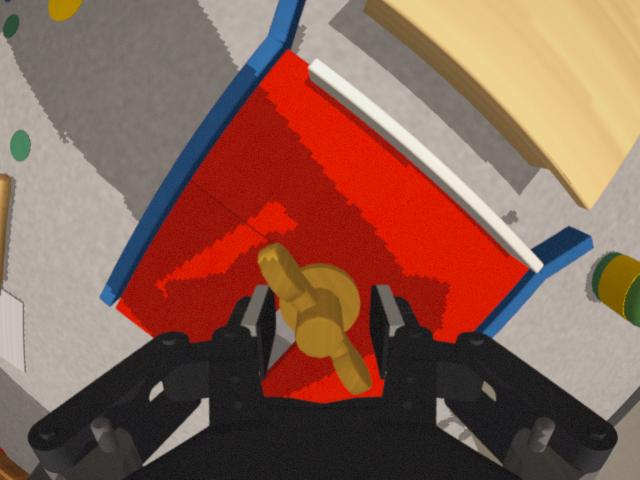

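Emit:
servo_tool([
  [0,0,0],
  [0,0,0],
  [0,0,0],
  [0,0,0],
  [0,0,0],
], claw=[0.04,0.04,0.04,0.04,0.04], turn=[0.17,0.34,0.51,0.68,0.85])

```text
time_s: 19.98
position: [0.5621, -0.1482, 0.2614]
eef_rot: [0.0, 0.996, -0.089, 0.002]
ft_force: [-0.7, -2.1, -1.1]
width: 0.0403
```

Emit:
servo_tool([
  [0,0,0],
  [0,0,0],
  [0,0,0],
  [0,0,0],
  [0,0,0],
], claw=[0.04,0.04,0.04,0.04,0.04], turn=[0.17,0.34,0.51,0.68,0.85])

```text
time_s: 20.6
position: [0.5619, -0.1483, 0.2616]
eef_rot: [-0.0, 0.87, -0.494, 0.001]
ft_force: [-1.6, -0.5, -1.5]
width: 0.0398
```

```bash
python3 -c "
from h import *
plan(.5617,-.1479,.260,.7)
cap('wrist','w20')"
```

```text
t 20.6 pos [ 0.5619 -0.1483  0.2616] hd -1.033 j6 0.712 F [-1.6 -0.5 -1.5] Tz 0.041 w 0.0398
shift [-0.0005, -0.0, 0.0016] turn -1.733
```

View pics/w20.png

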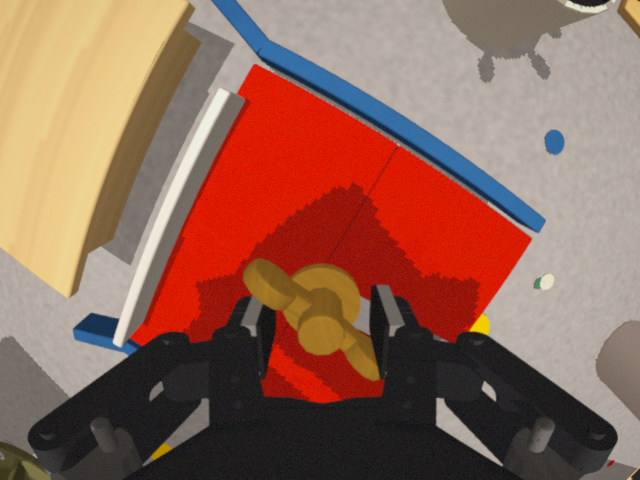

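Emit:
servo_tool([
  [0,0,0],
  [0,0,0],
  [0,0,0],
  [0,0,0],
  [0,0,0],
], claw=[0.04,0.04,0.04,0.04,0.04], turn=[0.17,0.34,0.51,0.68,0.85])

```text
time_s: 21.28
position: [0.5619, -0.1482, 0.2618]
eef_rot: [0.001, -0.585, 0.811, -0.001]
ft_force: [-2.5, 1.2, -1.8]
width: 0.0401
```

```bash
python3 -c "
from h import *
plan(.5617,-.1479,.260,.7)
d=cap('side'); cv2.imwrite('pics/s21.png',cv2.resize(d['image'][190:310,300:440],None,fx=5,fy=5,interpolation=cv2.INTER_CUBIC))"
```

```text
t 21.27 pos [ 0.5619 -0.1482  0.2618] hd -1.893 j6 1.572 F [-2.5  1.2 -1.8] Tz 0.041 w 0.0401
shift [-0.0002, 0.0003, 0.0018] turn -2.593
```

View pics/s21.png

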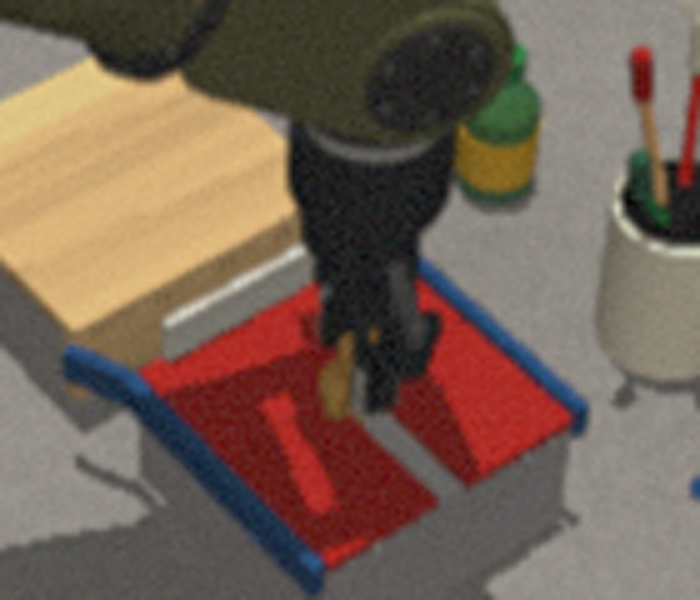

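Emit:
servo_tool([
  [0,0,0],
  [0,0,0],
  [0,0,0],
  [0,0,0],
  [0,0,0],
], claw=[0.04,0.04,0.04,0.04,0.04], turn=[0.1,0.2,0.3,0.4,0.5])

```text
time_s: 21.95
position: [0.562, -0.1482, 0.262]
eef_rot: [0.001, -0.363, 0.932, -0.001]
ft_force: [-0.8, -0.5, -1.9]
width: 0.04
```

```bash
python3 -c "
from h import *
plan(.5617,-.1479,.260,.7)"
```

```text
t 21.95 pos [ 0.562  -0.1482  0.262 ] hd -2.398 j6 2.077 F [-0.8 -0.5 -1.9] Tz 0.069 w 0.04
shift [-0.0, 0.0004, 0.002] turn -3.098
```

Emit:
servo_tool([
  [0,0,0],
  [0,0,0],
  [0,0,0],
  [0,0,0],
  [0,0,0],
], claw=[0.04,0.04,0.04,0.04,0.04], turn=[0.08,0.16,0.24,0.32,0.38])

```text
time_s: 22.58
position: [0.562, -0.1485, 0.2623]
eef_rot: [0.001, -0.183, 0.983, -0.001]
ft_force: [-0.3, -2.3, -3.2]
width: 0.0399
```

```bash
python3 -c "
from h import *
plan(.5617,-.1479,.260,.7)
cap('wrist','w22')"
```

```text
t 22.57 pos [ 0.562  -0.1485  0.2623] hd -2.774 j6 2.453 F [-0.3 -2.3 -3.2] Tz 0.006 w 0.0399
shift [0.0001, 0.0007, 0.0023] turn 2.809
```

View pics/w22.png

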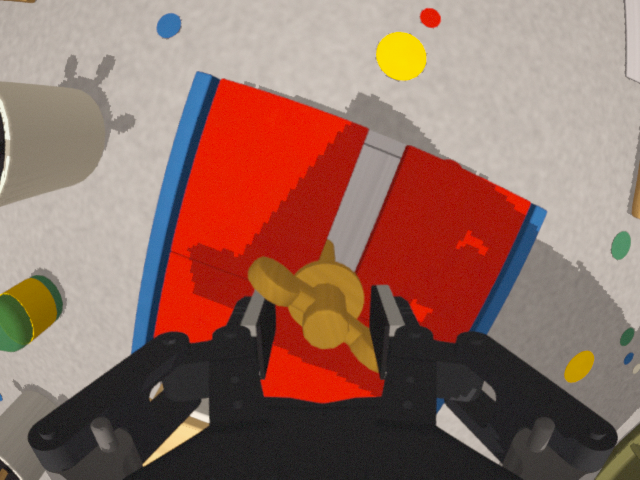

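Stroke 2 done (≈5.3 rad in total, still only drag). Re-index again.

Emit:
servo_tool([
  [0,0,-0.02],
  [0,0,-0.04],
  [0,0,-0.04],
  [0,0,-0.04],
  [0,0,-0.04],
], claw=[0.04,0.04,0.04,0.04,0.04], turn=[-0.18,-0.36,-0.54,-0.72,-0.9])

```text
time_s: 23.25
position: [0.562, -0.1484, 0.3029]
eef_rot: [0.001, -0.596, 0.803, -0.002]
ft_force: [0.2, 0.0, -0.7]
width: 0.0402
```

Emit:
servo_tool([
  [0,0,0],
  [0,0,0],
  [0,0,0],
  [0,0,0],
  [0,0,0],
], claw=[0.04,0.04,0.04,0.04,0.04], turn=[-0.18,-0.36,-0.54,-0.72,-0.9])

```text
time_s: 23.88
position: [0.5621, -0.1483, 0.3034]
eef_rot: [-0.0, 0.889, -0.459, 0.003]
ft_force: [-0.6, -0.5, 0.1]
width: 0.04
```

Emit:
servo_tool([
  [0,0,0],
  [0,0,0],
  [0,0,0],
  [0,0,0],
  [0,0,0],
], claw=[0.04,0.04,0.04,0.04,0.04], turn=[-0.18,-0.36,-0.54,-0.72,-0.9])

```text
time_s: 24.5
position: [0.5623, -0.1483, 0.3039]
eef_rot: [0.001, 1.0, -0.02, 0.003]
ft_force: [0.4, 0.8, -0.3]
width: 0.0403
```

Emit:
servo_tool([
  [0,0,0],
  [0,0,0],
  [0,0,0],
  [0,0,0],
  [0,0,0],
], claw=[0.04,0.04,0.04,0.04,0.04], turn=[-0.18,-0.36,-0.54,-0.72,-0.8])

```text
time_s: 25.12
position: [0.5624, -0.1483, 0.3044]
eef_rot: [0.002, 0.927, 0.375, 0.003]
ft_force: [0.8, 0.5, -0.7]
width: 0.04
```

```bash
python3 -c "
from h import *
plan(.5617,-.1479,.258,.7)
cap('wrist','w23')"
```

```text
t 25.12 pos [ 0.5624 -0.1483  0.3044] hd 0.769 j6 -1.09 F [ 0.8  0.5 -0.7] Tz 0.041 w 0.04
shift [-0.0003, -0.0011, 0.0464] turn 0.069
```

View pics/w23.png

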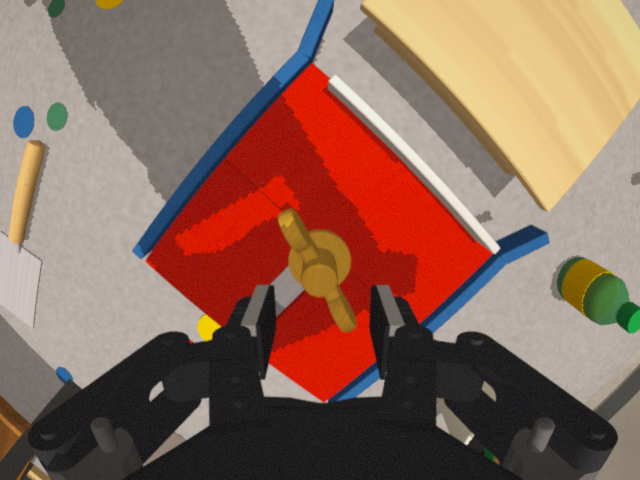

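Emit:
servo_tool([
  [0,-0.001,0.015],
  [0,-0.001,0.032],
  [0,-0.001,0.046],
  [0,-0.001,0.046],
  [0,-0.001,0.046],
], claw=[0.04,0.04,0.04,0.04,0.04], turn=[0,0,0,0.1,0.25])

```text
time_s: 25.8
position: [0.5619, -0.1477, 0.2572]
eef_rot: [0.002, 0.967, 0.256, 0.002]
ft_force: [-1.0, 0.2, 0.3]
width: 0.0397
```

Emit:
servo_tool([
  [0,0,0],
  [0,0,0],
  [0,0,0],
  [0,0,0],
  [0,0,0],
], claw=[0.04,0.04,0.04,0.04,0.04], turn=[0.08,0.16,0.24,0.32,0.4])

```text
time_s: 26.42
position: [0.5618, -0.1479, 0.2561]
eef_rot: [0.001, 0.998, 0.057, 0.002]
ft_force: [-0.7, -2.1, -0.8]
width: 0.0403
```

```bash
python3 -c "
from h import *
plan(.5617,-.1479,.258,.0)
cap('wrist','w24')"
```

```text
t 26.43 pos [ 0.5618 -0.1479  0.2561] hd 0.115 j6 -0.435 F [-0.7 -2.1 -0.8] Tz 0.059 w 0.0403
shift [-0.0001, -0.0, -0.0019] turn 0.115
```

View pics/w24.png

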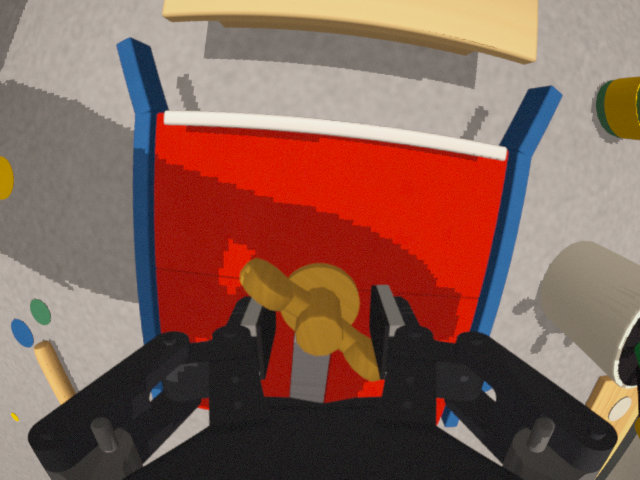

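Emit:
servo_tool([
  [0,0,-0.001],
  [0,0,-0.002],
  [0,0,-0.002],
  [0,0,-0.002],
  [0,0,-0.002],
], claw=[0.04,0.04,0.04,0.04,0.04], turn=[0.05,0.1,0.15,0.2,0.25])

```text
time_s: 27.1
position: [0.5615, -0.1483, 0.257]
eef_rot: [0.001, 0.998, -0.07, 0.001]
ft_force: [-3.7, -5.1, -1.3]
width: 0.0403
```

```bash
python3 -c "
from h import *
plan(.5617,-.1479,.258,.0)"
```

```text
t 27.1 pos [ 0.5615 -0.1483  0.257 ] hd -0.139 j6 -0.181 F [-3.7 -5.1 -1.3] Tz 0.173 w 0.0403
shift [0.0002, -0.0004, -0.001] turn -0.139
```

Emit:
servo_tool([
  [0,0,0],
  [0,0,0],
  [0,0,0],
  [0,0,0],
  [0,0,0],
], claw=[0.04,0.04,0.04,0.04,0.04], turn=[0.05,0.1,0.15,0.2,0.25])

```text
time_s: 27.72
position: [0.5614, -0.1485, 0.2568]
eef_rot: [0.001, 0.981, -0.193, 0.001]
ft_force: [-4.7, -2.2, 5.9]
width: 0.0401
```

```bash
python3 -c "
from h import *
plan(.5617,-.1479,.258,.0)"
```

```text
t 27.73 pos [ 0.5614 -0.1485  0.2568] hd -0.389 j6 0.069 F [-4.7 -2.2  5.9] Tz 0.423 w 0.0401
shift [0.0001, -0.0007, -0.0012] turn -0.389
```

Resistance rose clearly and linearly (0.06 → 0.17 → 0.42 N·m), which puts it ~0.35 rad past first contact: snug. Let go: back off slightly and lift.

Emit:
servo_tool([
  [0,0,0],
  [0,0,0],
  [0,0,-0.02],
  [0,0,-0.05],
  [0,0,-0.09],
], claw=[0.04,0.04,0.04,0.04,0.04], turn=[-0.1,-0.25,-0.25,-0.25,-0.25])

```text
time_s: 28.35
position: [0.5612, -0.1482, 0.3464]
eef_rot: [0.001, 0.998, -0.069, -0.0]
ft_force: [0.5, -0.1, -0.5]
width: 0.0397
```

```bash
python3 -c "
from h import *
plan(.505,-.148,.40,-.1)
cap('wrist','w25')
d=cap('side'); cv2.imwrite('pics/s25.png',cv2.resize(d['image'][190:310,300:440],None,fx=5,fy=5,interpolation=cv2.INTER_CUBIC))"
```

```text
t 28.35 pos [ 0.5612 -0.1482  0.3464] hd -0.138 j6 -0.183 F [ 0.5 -0.1 -0.5] Tz 0.009 w 0.0397
shift [-0.0557, 0.0076, -0.0536] turn -0.038
```

View pics/w25.png

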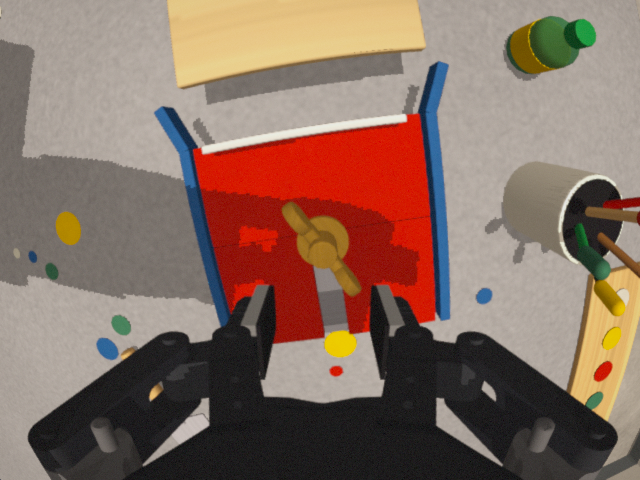

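View pics/s25.png

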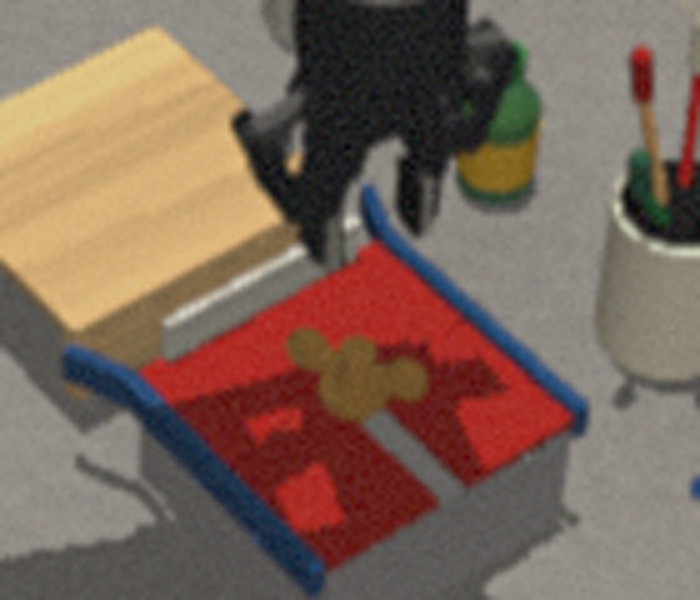

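```bash
python3 - <<'E'
from h import *
img=cv2.imread("pics/w25.png")
cv2.imwrite("pics/w25c.png",cv2.resize(img[190:310,260:400],None,fx=5,fy=5,interpolation=cv2.INTER_CUBIC))
c=cap("wrist")
a=onz(c,(289,208),.101)[0];b=onz(c,(355,291),.101)[0]; print(a*1000,b*1000,(a+b)*500,np.arctan2(*(b-a)[[1,0]]),np.hypot(*(a-b)[:2])*1000)
h=cv2.cvtColor(c["image"],cv2.COLOR_BGR2HSV); red=cv2.inRange(h,(0,170,60),(6,255,255))|cv2.inRange(h,(174,170,60),(180,255,255))
p=onz(c,big(red,(180,80,445,350))[0][:,0,:],.078)[:,:2]*1000; R=cv2.minAreaRect(p.astype(np.float32)); print(R)
E
```

```text
[ 547.6891549  -120.82842122  101.        ] [ 580.86582208 -180.42793148  101.        ] [ 564.27748849 -150.62817635  101.        ] -1.0628542072964882 68.2113837222606
((560.8008422851562, -147.99752807617188), (149.91287231445312, 148.82785034179688), 0.7131365537643433)
```

View pics/w25c.png

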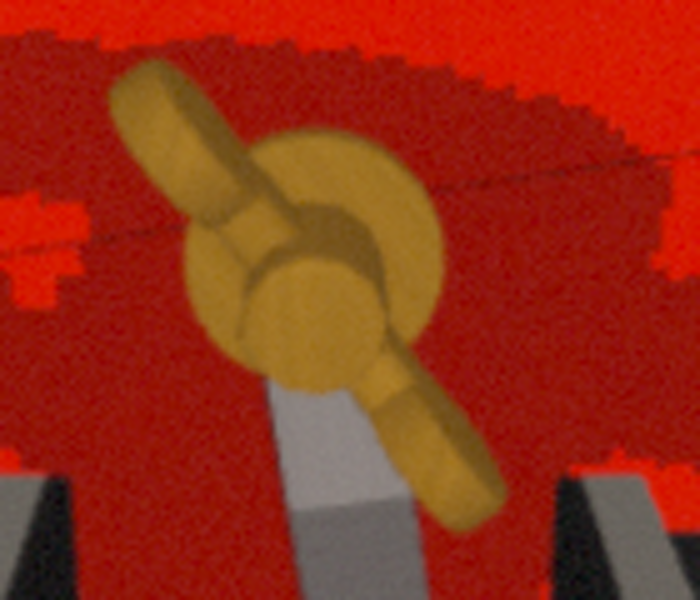

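Wing heading is -1.063 rad after letting go; the pose at the last push implied -1.07, so it has not sprung back. The cover is still home and square. Handing in.

```bash
python3 -c "
from h import *
cap('top','t26'); print(robot.hand_in()); print(robot.sense()['time_s'])"
```

```text
the job is handed in; nothing more can be done
None
the job is handed in; nothing more can be done
```

View pics/t26.png

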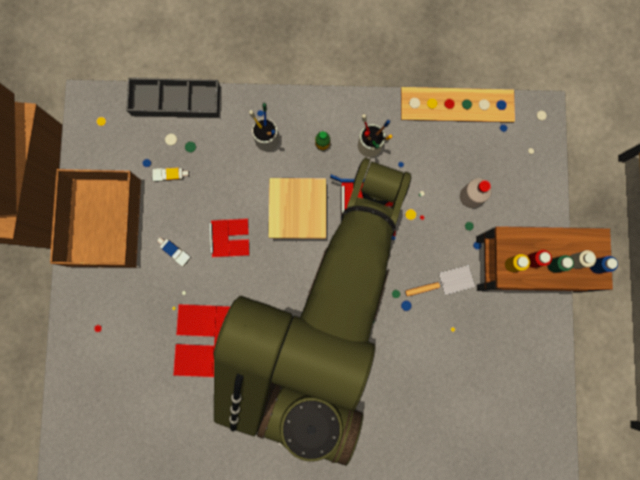

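The job is done and handed in at about 28.5 s of the 61 s allowed; the hand-in gave no verdict.

- **Cover:** I gripped the middle-sized red cover by its lip, squared it up and slid it level across the gap and between the guide bars. It stopped firmly against the stud. At the end its centre measured (560.8, -148.0) mm against a stud axis of about (561.5, -147.9) mm, and it looked flat in the side view.
- **Wing nut:** I turned it clockwise in three strokes, about 6.1 rad in all. The resistance rose from its 0.05 N·m drag to 0.42 N·m. That puts it about 0.37 rad past first contact, inside the 0.1 to 0.5 rad snug range. I worked this out from the torque, because the camera cannot resolve the nut's height that finely. After letting go, the wings stood at -1.06 rad against -1.07 rad expected, so the nut had not sprung back.
- **The rest:** The last top view shows the brushes, bottles, tubes and palette knife where they were at the start. The arm was clear of everything at the end.
- **Disagreements:** The top camera placed the stud about 3 to 4 mm lower in x than the wrist camera, and I used the wrist values. The gripper read 3 mm on the 5 mm lip.

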